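# Switch off the parts dryer, open it and take the basket out

### The arm

A 7-joint arm with a two-finger parallel gripper is mounted at the origin on the work surface. World frame = base frame: x ahead of the robot, y to its left, z up, the work surface at z = 0. Lengths are in m, angles in rad, forces in N, time in s.
With the tool pointing down it reaches from about 0.4 to 0.925 m from the base axis. Payload 5.6 kg.
Tool frame: the origin (TCP) lies at the very end of the fingers, on their centre line; the grasp point (between the pads) lies 19 mm behind it (ctrl.grip_point_offset is the distance from the TCP to the grasp point, in m); z points along the fingers, y is the direction in which the jaws open and shut (so a half turn about z gives the same grasp; the last joint's range is limited). The gripper opens to 85 mm and grips with 20 to 120 N. Pads are 22 mm wide; open, the fingers measure 114 mm over their backs; the gripper's body (76 mm by 85 mm) begins 54 mm behind the grasp point. The pads swing forward as they close: fully open they stand 13 mm farther back than shut.
Start: joints at [1.268, 0.468, -0.012, 1.603, 0.006, 1.071, -0.056], TCP at [0.167, -0.628, 0.205] pointing down, gripper open.
Joint ranges: [-2.53, 2.53], [-0.31, 2.02], [-1.57, 1.55], [0.28, 2.44], [-1.29, 4.43], [0.15, 1.84], [-2.92, 2.92]. Speed limits (rad/s): [2.57, 2.57, 3.14, 3.14, 3.14, 3.14, 3.14].

### API

Orientations are given as a rotation vector (axis times angle).
In Python, from workcell import telemetry, imaging, workorder, ctrl gives the robot as it stands.
- The arm moves only by the tool step_arm, never from a script. Its argument "increments" is a list of rows, each a list of 2 entries, a list of its own where there are three numbers: the shift along the tool's x, y, z in cm, then the turn, a rotation vector about the tool's x, y, z in degrees. In form: [[[tx, ty, tz], [wx, wy, wz]], ...]. A call has 1 to 12 rows; each row is the pose to reach, as a shift and turn from the pose commanded when the call began, along the tool's axes at that moment; what a row does not reach only later rows make up. A row lasts 1/12 s, in which the tool goes at most 41.7 mm and 7.16 degrees, less where a joint would pass 70% of its speed; a pose out of reach is approached as far as the arm can. A call with a gripper value outside its range is refused whole. "grip" is the finger opening in cm, from 0 to 8.54, set as the call begins (left out, the last holds). The fingers move at their own pace and stop on an object; "squeeze" is the grip in N (left out, the last holds). Time passes only in rows, so rows that repeat a pose let the fingers close. It gives the time, the measured TCP pose, the force and the opening at its end, in the units of the state.
- telemetry.state(): the state, without advancing time (a new reading comes with each control period).
- imaging.get_image(name): name is "side" or "top"; returns (picture, depth): 384x512x3 uint8, blue, green, red; 384x512 float32, m along the optical axis (not along the pixel's ray), 0 where there is no reading.
- imaging.camera_model(name): a dict with "K" (3x3 intrinsics, pixels), "xyz" and "rotation" of the camera in the world. Camera axes: x right, y down, z forward; pixel columns grow to the right and rows downward; lengths in m; the calibration is good to about 2 mm. A picture is of the moment at which its call begins. camera_model takes no time and is no camera call.
- workorder.close_job(): hands the job in, once; it reports no verdict.
The state is a dict: "t": time; "joint_pos": joint angles; "qvel": joint speeds; "joint_torque": joint torques, N m; "tcp_pos": TCP position; "tcp_rot": TCP orientation; "contact_force": force on the tool from outside, world axes, zero at the start; "wrist_torque": the same for the moment, N m; "width": opening from 0.0 (shut) to 1.0 (fully open).
Only numpy, scipy, OpenCV 4.12 (cv2) and the standard library are available. Lean on these libraries where they do the work, as an engineer would, in place of code of your own. Each camera call takes 0.05 s, during which the arm holds its last target.

### The job

The parts dryer on the repair bench is done: switch it off at its red rotary handle first, then lift the lid off by its black knob and lay it down knob up, squarely in the middle of the dark rubber mat. Then lift the wire basket out by its blue grip, keeping it upright, and stand it in the white tray with both parts still in it. Set the lid and the basket down rather than letting them drop, and leave the other things on the bench where they are.

Things in the scene. Friction and masses are not known exactly. Their poses are not given: they have to be found in the camera images.
- dryer: Bench-top parts dryer, a stainless box fixed to the bench, 170 mm (x) by 280 mm (y) by 165 mm high. Origin: centre of its underside; z up, front (grey fascia with a timer dial) towards -x, y to its left seen facing +x. An open tank, 120 mm (x) by 164 mm (y) inside, 75 mm deep, floor at z = 90 mm, rim at z = 165 mm, lies centred at x = 0, y = +42 mm. The isolator switch (yellow square plate, red handle) is on the top deck, axis at x = 0, y = -94 mm.
- tank_mouth (a point): Centre of the dryer's tank mouth, level with the rim (165 mm above the bench); axes as the dryer's.
- isolator (a joint): Angle of the red rotary handle about its vertical axis, rad: 0 = on (bar lies along the dryer's x), 1.571 = off (bar lies along the dryer's y); end stops at both. From on to off it turns anticlockwise seen from above. A spring detent pushes it home to whichever end is nearer, so it snaps over past the middle (0.79); turning it takes about 0.13 N m. It starts at or near on.
- isolator_grip (a point): Grip point of the red handle, on its axis, 191 mm above the bench (26 mm above the dryer's deck). The handle's bar is 52 mm long, 14 mm wide and 24 mm tall, from 12 mm below to 12 mm above this point, on a round hub of 48 mm diameter; its top is 203 mm above the bench, so carry things over it higher than that. One end has a white mark.
- lid: Loose aluminium lid lying on the tank (bright border round a grey panel), plate 136 mm (x) by 180 mm (y) by 2.5 mm, 0.2 to 0.4 kg. Origin: centre of the lower edge of the locating lip (108 by 152 mm, 8 mm deep, 6 mm play in the tank) under the plate; z up; the plate's top is at z = 10.5 mm. On the tank the origin is 8 mm below the rim; on the mat the lid stands on its lip.
- lid_knob (a point): Grip point on the lid's black plastic knob, on the lid's centre axis, 33.5 mm above the lid's origin. The knob's head is a round of 31 mm diameter from z = 24.5 to 44.5 mm of the lid, on a 20 mm neck.
- basket: Wire basket with a fixed bail handle standing on the tank floor, under the lid, 90 mm (x) by 135 mm (y), walls 36 mm high, 64 mm high over the handle, 0.15 to 0.3 kg, 15 mm play in the tank. Origin: centre of its underside, z up; inner floor at z = 2.5 mm.
- basket_grip (a point): Middle of the basket handle's blue grip: a bar 12 mm in diameter and 60 mm long along the basket's y, at z = 58 mm above the basket's underside (17 mm below the tank rim while the basket is in the tank). The bail wire runs on along y to both end walls.
- pinion: Brass motor pinion, about 34 mm over its teeth, 24 mm high, 70 g, loose in the basket towards one end. Origin: centre of its underside.
- bearing: Steel ball bearing, 34 mm diameter, 11 mm high, 60 g, loose in the basket towards the other end. Origin: centre of its underside.
- mat: Dark rubber mat fixed flat on the bench, 190 mm (x) by 240 mm (y) by 4 mm. Origin: centre of its underside. The lid belongs on it with the lid's long side along the mat's long side (y), either way round. It may lie left or right of the dryer.
- tray: Shallow white plastic tray fixed on the bench, 160 mm (x) by 210 mm (y) outside, walls 4 mm thick, 14 mm high, floor 4 mm thick. Origin: centre of its underside. The basket belongs in it with its long side along the tray's (y), either way round. It lies on the other side of the dryer from the mat.
- screwdriver: Yellow-handled screwdriver, about 190 mm long, lying between the robot and the dryer. A bystander, loose: leave it where it is.
- pliers: Pliers with a red and a blue grip, about 170 mm long, near the bench's left end. A bystander, loose: leave it where it is.
- multimeter: Yellow multimeter, 75 by 150 by 42 mm, lying beyond the right-hand place. A bystander, loose: leave it where it is.
- spray_can: Blue spray can, 52 mm diameter, 150 mm high, standing beyond the left-hand place. A bystander, loose: leave it where it is.
- tape: Black roll of tape, 68 mm diameter, 19 mm high, beyond the left-hand place. A bystander, loose: leave it where it is.
- motor: Small electric motor, 40 mm diameter, 75 mm long, lying near the bench's right end. A bystander, loose: leave it where it is.
Things that resemble listed ones, but are neither listed nor needed, are in the scene too. Of the things that look like the lid, the largest one is meant.

How it is judged:
By the outcome, as a careful person would: the job done as asked, in the order asked, and still so for the second after the job is handed in, with the robot touching nothing.
It also fails if it takes over 72 s, if anything falls off the work surface, if the arm or the gripper's body presses on something with over 40 N, if the wrist force passes 120 N, or if a joint passes its speed limit or range.

## Working session

There is one attempt and no reset: what is moved stays moved. The work goes in short steps, Python scripts to look and compute and a tool call to move; the robot and the scene stay as the last step left them, time stands still between calls to the robot, and variables do not carry over. Pictures are saved under pics/ and viewed, and the job is handed in when it is done.

Besides the shell and the picture viewer there is one more tool, called after "Call:" in YAML: its name, and indented under it one key for each argument. step_arm: Moves the arm, as the interface text tells. Its arguments: {"type":"object","properties":{"increments":{"type":"array","items":{"type":"array"}},"grip":{"type":"number"},"squeeze":{"type":"number"}},"required":["increments"]}

```bash
ls; mkdir -p pics; python3 - <<'E'
from workcell import telemetry, imaging, workorder, ctrl
import cv2,numpy as np
print(telemetry.state()); print(ctrl.grip_point_offset)
for n in ("top","side"):
    im,d=imaging.get_image(n); cv2.imwrite(f"pics/{n}0.png",im); np.savez(f"{n}0.npz",im=im,d=d)
    print(n,imaging.camera_model(n))
E
```

```text
pics
{'t': 0.0, 'joint_pos': array([ 1.26801136,  0.46840629, -0.01159624,  1.60360899,  0.00596952,
        1.07138434, -0.05626639]), 'qvel': array([-0.000216  , -0.00057501, -0.00061543,  0.00046325, -0.00042792,
       -0.00069543, -0.00018296]), 'joint_torque': array([-3.46612733e-04, -5.32379508e+01,  2.13183771e-02, -2.51303387e+01,
        1.15105533e-02,  7.82294461e-03,  1.10541652e-05]), 'tcp_pos': array([ 0.16675096, -0.62763344,  0.20452551]), 'tcp_rot': array([-3.11341057e+00, -4.06617852e-01,  5.15152410e-04]), 'contact_force': array([-0.6848651 ,  0.19553137, -0.17647312]), 'wrist_torque': array([-0.02794399, -0.01507955,  0.06920584]), 'width': 1.0020029633726266}
0.0187
top {'K': array([[381.51774485,   0.        , 262.91542909],
       [  0.        , 381.51774485, 192.65867471],
       [  0.        ,   0.        ,   1.        ]]), 'xyz': array([0.33239059, 0.00149892, 1.41742008]), 'rotation': array([-2.13970503,  2.17342443, -0.13986846])}
side {'K': array([[437.60741628,   0.        , 254.57829953],
       [  0.        , 437.60741628, 188.47847217],
       [  0.        ,   0.        ,   1.        ]]), 'xyz': array([-0.2789444 , -0.87389074,  1.45359247]), 'rotation': array([-2.29234791,  0.87790888, -0.32870311])}
```

View pics/top0.png

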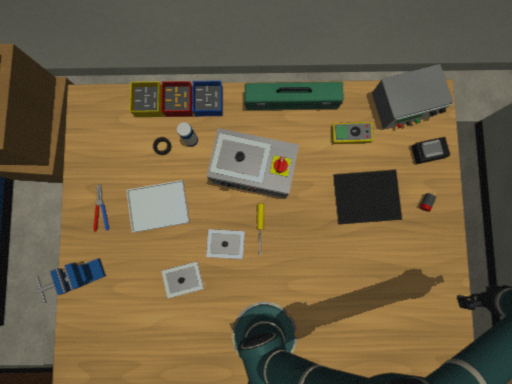

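View pics/side0.png

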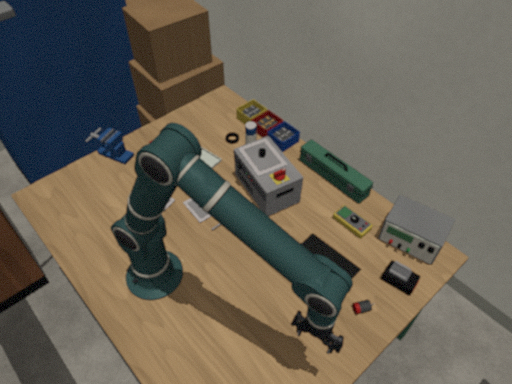

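The top picture shows the dryer at (253,162), with the lid at (240,157) and the red handle at (281,165). The mat is at (367,196) and the tray at (158,206). Three things look like the lid: (240,157), (226,244) and (182,280). The one on the dryer is the largest and sits on the tank, so it is the one meant. I'll confirm that in an enlarged crop.

```bash
cat > h.py <<'E'
import numpy as np,cv2
from scipy.spatial.transform import Rotation as R
from workcell import telemetry, imaging, workorder, ctrl
def w(n,px,z):
    c=imaging.camera_model(n);K=c["K"];Rm=R.from_rotvec(c["rotation"]).as_matrix()
    px=np.atleast_2d(px).astype(float)
    r=np.c_[(px[:,0]-K[0,2])/K[0,0],(px[:,1]-K[1,2])/K[1,1],np.ones(len(px))]@Rm.T
    s=(z-c["xyz"][2])/r[:,2]
    return c["xyz"]+r*s[:,None]
def cloud(n,d):
    c=imaging.camera_model(n);K=c["K"];Rm=R.from_rotvec(c["rotation"]).as_matrix()
    v,u=np.mgrid[:d.shape[0],:d.shape[1]]
    p=np.stack([(u-K[0,2])/K[0,0]*d,(v-K[1,2])/K[1,1]*d,d],-1)
    return p@Rm.T+c["xyz"]
def proj(n,p):
    c=imaging.camera_model(n);K=c["K"];Rm=R.from_rotvec(c["rotation"]).as_matrix()
    q=(np.atleast_2d(p)-c["xyz"])@Rm; return np.c_[K[0,0]*q[:,0]/q[:,2]+K[0,2],K[1,1]*q[:,1]/q[:,2]+K[1,2]]
def crop(im,x,y,W,H,s,f):
    c=cv2.resize(im[y:y+H,x:x+W],None,fx=s,fy=s,interpolation=cv2.INTER_CUBIC); cv2.imwrite(f,c)
E
python3 - <<'E'
from h import *
im=np.load("top0.npz")["im"];d=np.load("top0.npz")["d"]
crop(im,200,120,110,85,7,"pics/c_dry.png")
crop(im,110,165,100,75,8,"pics/c_tray.png")
crop(im,320,155,100,75,8,"pics/c_mat.png")
P=cloud("top",d)
for u,v in [(240,157),(230,145),(281,165),(290,180),(226,244),(182,280),(158,206),(367,196),(260,215)]: print((u,v),P[v,u].round(4))
E
```

```text
(240, 157) [0.6051 0.07   0.2058]
(230, 145) [0.6544 0.1051 0.171 ]
(281, 165) [ 0.5761 -0.0621  0.2086]
(290, 180) [ 0.5336 -0.0932  0.1657]
(226, 244) [0.3256 0.1326 0.0343]
(182, 280) [0.2013 0.2894 0.0333]
(158, 206) [0.4693 0.3874 0.005 ]
(367, 196) [ 0.4946 -0.3909  0.0051]
(260, 215) [0.4285 0.009  0.0254]
```

View pics/c_dry.png

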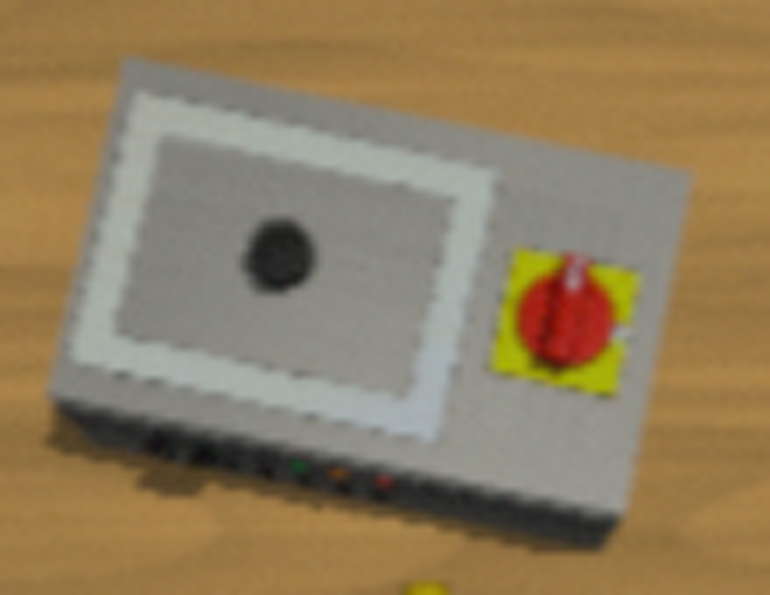

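View pics/c_tray.png

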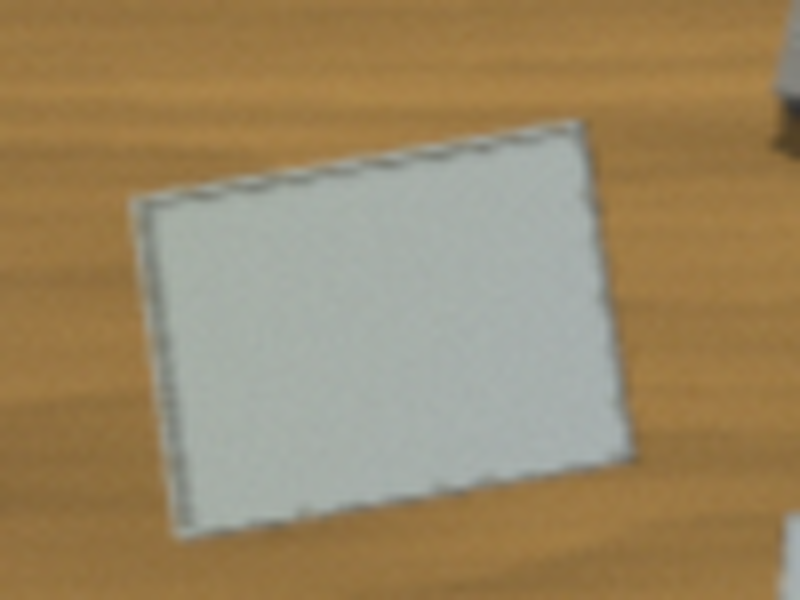

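View pics/c_mat.png

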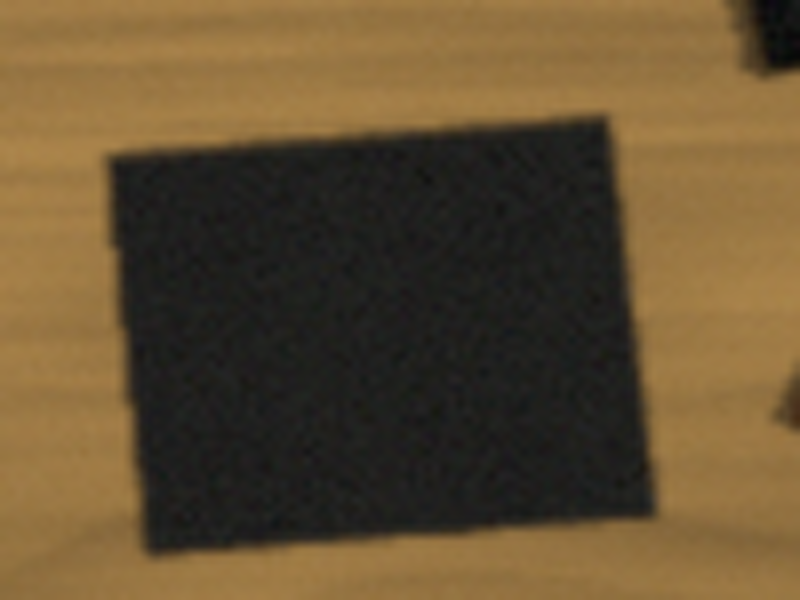

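The crop shows the lid on the dryer: border corners at crop pixels (138,93), (495,172), (430,440), (72,360), with the knob at (280,255). The handle's white mark is at (575,270), so the bar lies along the dryer's x, which is on. I'll fit the poses and check the sizes.

```bash
python3 - <<'E'
from h import *
def f(name,pts,org,s,z,dims):
    px=(np.array(pts,float)+.5)/s-.5+np.array(org)
    P=w("top",px,z)[:,:2]
    # order TL,TR,BR,BL: template in (x up, y left)
    a,b=dims[0]/2,dims[1]/2
    T=np.array([[a,b],[a,-b],[-a,-b],[-a,b]])
    c=P.mean(0); U,_,V=np.linalg.svd(T.T@(P-c)); Rm=(U@V).T
    yaw=np.arctan2(Rm[1,0],Rm[0,0])
    e=np.linalg.norm(P-np.roll(P,-1,0),axis=1)
    print(name,"c",c.round(4),"yaw",np.degrees(yaw).round(2),"edges",e.round(4),"res",np.linalg.norm(T@Rm.T+c-P,axis=1).round(4)); return c,yaw
c,y=f("dryer",[(124,60),(692,173),(622,518),(52,400)],(200,120),7,.165,(.17,.28))
Rm=np.array([[np.cos(y),-np.sin(y)],[np.sin(y),np.cos(y)]])
print("iso",c+Rm@[0,-.094],"mouth",c+Rm@[0,.042])
f("lid",[(138,93),(495,172),(430,440),(72,360)],(200,120),7,.1675,(.136,.18))
f("tray",[(130,198),(582,120),(634,460),(178,540)],(110,165),8,.014,(.16,.21))
f("mat",[(108,155),(608,117),(656,516),(148,552)],(320,155),8,.004,(.19,.24))
for n,p,z in (("knob",(280,256),.2015),("hub",(565,317),.2),("yellow",(567,322),.166)):
    print(n,w("top",(np.array(p)+.5)/7-.5+[200,120],z))
# depth-based check
D=np.load("top0.npz");P=cloud("top",D["d"])
m=(P[...,2]>.158)&(P[...,2]<.2)&(abs(P[...,0]-.6)<.25)&(abs(P[...,1]-.03)<.25)
q=P[m][:,:2].astype(np.float32); print("deck rect",cv2.minAreaRect(q),np.median(P[m][:,2]))
k=(P[...,2]>.195)&(P[...,2]<.25)&(abs(P[...,0]-.6)<.15)
for lo,hi in((.02,.12),(-.15,0)):
    kk=k&(P[...,1]>lo)&(P[...,1]<hi);print(P[kk].mean(0),P[kk].max(0),P[kk].min(0))
E
```

```text
dryer c [0.6019 0.0299] yaw -12.47 edges [0.2795 0.1708 0.2763 0.1695] res [0.0001 0.0007 0.0016 0.0023]
iso [ 0.58155468 -0.06190862] mouth [0.6109183  0.07088362]
lid c [0.6121 0.0719] yaw -13.77 edges [0.1761 0.1337 0.1744 0.1338] res [0.0025 0.0019 0.0033 0.0027]
tray c [0.47   0.3879] yaw 9.18 edges [0.2118 0.1605 0.2108 0.1605] res [0.0013 0.0007 0.0008 0.0001]
mat c [ 0.4938 -0.3915] yaw 3.35 edges [0.2366 0.1882 0.2362 0.1867] res [0.0023 0.002  0.002  0.0026]
knob [[0.6089459  0.07163146 0.2015    ]]
hub [[ 0.57836108 -0.06024769  0.2       ]]
yellow [[ 0.58279032 -0.06287349  0.166     ]]
deck rect ((0.6027026176452637, 0.03210905194282532), (0.28005272150039673, 0.17331112921237946), 77.33544921875) 0.16754976016744072
[0.61113429 0.07277582 0.201659  ] [0.6262774  0.08662799 0.20879294] [0.59696459 0.05742986 0.19603093]
[ 0.58202691 -0.05983339  0.20274028] [ 0.60732645 -0.04918326  0.2087964 ] [ 0.55737568 -0.06962222  0.19615411]
```

```bash
cat >> h.py <<'E'
def down(yawy):  # tool z down, tool y at world yaw yawy (deg)
    a=np.radians(yawy); y=np.array([np.cos(a),np.sin(a),0]); z=np.array([0,0,-1.]); x=np.cross(y,z)
    return R.from_matrix(np.c_[x,y,z])
def delta(pos,yawy):
    s=telemetry.state(); R0=R.from_rotvec(s["tcp_rot"])
    t=R0.inv().apply(np.array(pos)-s["tcp_pos"])*100
    r=np.degrees((R0.inv()*down(yawy)).as_rotvec())
    print("to",pos,yawy,"shift cm",t.round(2),"turn",r.round(2)); return t,r
def st():
    s=telemetry.state(); M=R.from_rotvec(s["tcp_rot"]).as_matrix()
    print("t %.2f"%s["t"],"tcp",s["tcp_pos"].round(4),"yawy %.2f"%np.degrees(np.arctan2(M[1,1],M[0,1])),"z",M[:,2].round(3),"F",s["contact_force"].round(2),"M",s["wrist_torque"].round(2),"w %.3f"%s["width"],"q",s["joint_pos"].round(2))
E
python3 - <<'E'
from h import *
st()
delta([.167,-.628,.34],-75.1)
delta([.375,-.345,.34],-90)
delta([.5815,-.0615,.30],-102.5)
E
```

```text
t 0.10 tcp [ 0.1668 -0.6277  0.2046] yawy -75.12 z [-0.001  0.002 -1.   ] F [ 0.48 -0.55 -1.34] M [-0.   -0.    0.01] w 0.998 q [ 1.27  0.47 -0.01  1.6   0.01  1.07 -0.06]
to [0.167, -0.628, 0.34] -75.1 shift cm [ 1.000e-02  2.000e-02 -1.354e+01] turn [-0.09  0.01 -0.02]
to [0.375, -0.345, 0.34] -90 shift cm [ 27.38 -21.99 -13.51] turn [-0.09  0.02 14.88]
to [0.5815, -0.0615, 0.3] -102.5 shift cm [ 54.62 -44.08  -9.47] turn [-0.09  0.03 27.38]
```

Call:
step_arm:
  increments:
    - [[0,0,-4],[0,0,0]]
    - [[0,0,-8],[0,0,0]]
    - [[1,-1,-11],[0,0,0]]
    - [[4,-3,-13],[0,0,2]]
    - [[7,-5.5,-13.5],[0,0,4]]
    - [[10,-8,-13.5],[0,0,6]]
    - [[13,-10.5,-13.5],[0,0,8]]
    - [[16,-13,-13.5],[0,0,10]]
    - [[19,-15.5,-13.5],[0,0,12]]
    - [[22,-18,-13.5],[0,0,14]]
    - [[25,-20,-13.5],[0,0,15]]
    - [[27.4,-22,-13.5],[0,0,15]]
  grip: 4.5

```text
t: 1.1
tcp_pos: [0.3768, -0.3427, 0.3404]
tcp_rot: [-3.141, 0.002, -0.0]
contact_force: [0.5, -0.4, -0.0]
width: 0.525
```

```bash
python3 - <<'E'
from h import *
st()
delta([.5815,-.0615,.30],-102.5)
E
```

```text
t 1.10 tcp [ 0.3768 -0.3427  0.3404] yawy -90.06 z [ 0.  0. -1.] F [ 0.46 -0.39 -0.05] M [ 0.01 -0.06 -0.02] w 0.525 q [ 0.85  0.12 -0.19  1.76  0.02  1.26 -0.92]
to [0.5815, -0.0615, 0.3] -102.5 shift cm [ 20.45 -28.14   4.05] turn [-1.000e-02 -2.000e-02  1.244e+01]
```

Call:
step_arm:
  increments:
    - [[2,-2.8,0],[0,0,1]]
    - [[4,-5.6,0],[0,0,2]]
    - [[6,-8.4,0],[0,0,4]]
    - [[8,-11.2,0],[0,0,6]]
    - [[10,-14,0],[0,0,8]]
    - [[12,-16.8,0],[0,0,9]]
    - [[14,-19.6,0],[0,0,10]]
    - [[16,-22.4,1],[0,0,11]]
    - [[18,-25,2],[0,0,12.4]]
    - [[19.5,-27,3],[0,0,12.4]]
    - [[20.45,-28.1,4],[0,0,12.4]]
    - [[20.45,-28.1,4],[0,0,12.4]]

```text
t: 2.1
tcp_pos: [0.5804, -0.0605, 0.2976]
tcp_rot: [-3.122, 0.333, 0.007]
contact_force: [-0.1, 0.6, -0.2]
width: 0.527
```

```bash
python3 - <<'E'
from h import *
st()
delta([.5815,-.0615,.184],-102.5)
im,d=imaging.get_image("side");print(proj("side",[.5815,-.0615,.203]));crop(im,190,110,140,105,5,"pics/s1.png")
im,d=imaging.get_image("top");crop(im,200,120,110,85,7,"pics/t1.png")
E
```

```text
t 2.10 tcp [ 0.5804 -0.0605  0.2976] yawy -102.19 z [-0.004  0.003 -1.   ] F [-0.07  0.64 -0.2 ] M [-0.01  0.07 -0.04] w 0.527 q [ 0.37  0.31 -0.41  1.64  0.13  1.22 -1.85]
to [0.5815, -0.0615, 0.184] -102.5 shift cm [ 0.18  0.09 11.36] turn [-0.11  0.26  0.31]
[[279.12216632 170.25944466]]
```

View pics/s1.png

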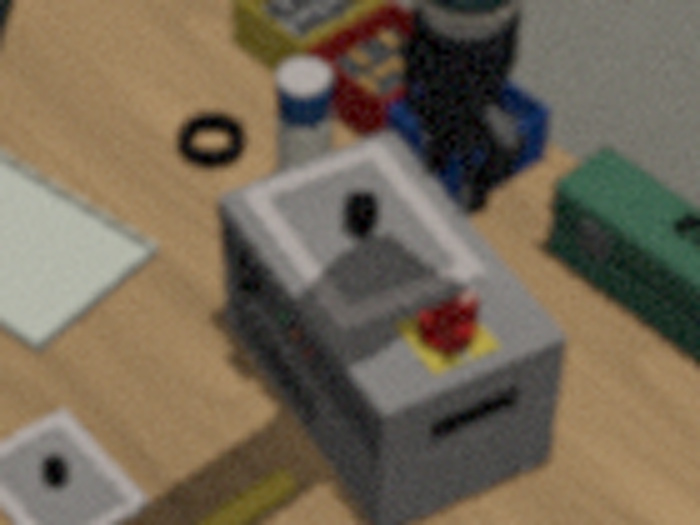

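View pics/t1.png

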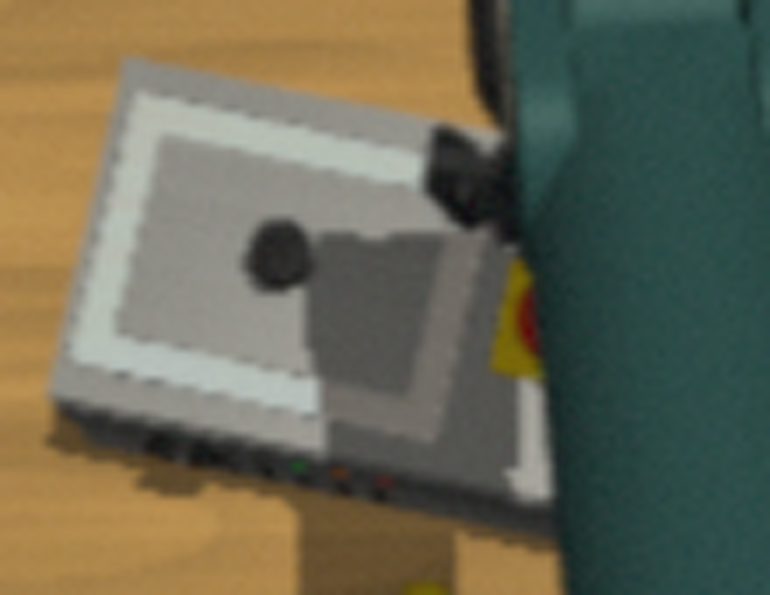

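The side crop shows the red handle at about pixel (279,173), which matches the projection of my estimate (279,170). Nothing is in the way, so I'll descend onto it.

Call:
step_arm:
  increments:
    - [[0.2,0.1,3],[0,0,0.3]]
    - [[0.2,0.1,6],[0,0.2,0.3]]
    - [[0.2,0.1,8],[0,0.2,0.3]]
    - [[0.2,0.1,9.5],[0,0.2,0.3]]
    - [[0.2,0.1,10.5],[0,0.2,0.3]]
    - [[0.2,0.1,11.1],[0,0.2,0.3]]
    - [[0.2,0.1,11.4],[0,0.2,0.3]]
    - [[0.2,0.1,11.4],[0,0.2,0.3]]

```text
t: 2.87
tcp_pos: [0.5822, -0.0667, 0.1868]
tcp_rot: [3.121, -0.352, 0.006]
contact_force: [1.0, -0.0, 0.3]
width: 0.528
```

Call:
step_arm:
  increments:
    - [[0,0,0],[0,0,0]]
    - [[0,0,0],[0,0,0]]
    - [[0,0,0],[0,0,0]]
    - [[0,0,0],[0,0,0]]
    - [[0,0,0],[0,0,0]]
    - [[0,0,0],[0,0,0]]
  grip: 0.6
  squeeze: 40

```text
t: 3.37
tcp_pos: [0.5821, -0.066, 0.1866]
tcp_rot: [3.121, -0.351, 0.006]
contact_force: [0.0, 0.6, -0.5]
width: 0.069
```

```bash
python3 - <<'E'
from h import *
st()
E
```

```text
t 3.37 tcp [ 0.5821 -0.066   0.1866] yawy -102.81 z [ 0.004 -0.001 -1.   ] F [ 0.02  0.58 -0.48] M [ 0.01 -0.05 -0.02] w 0.069 q [ 0.36  0.41 -0.38  1.77  0.18  0.99 -1.89]
```

The opening of 0.069 (6 mm) is less than the 14 mm bar, so nothing is held. I'll look before moving.

```bash
python3 - <<'E'
from h import *
im,d=imaging.get_image("side");print(proj("side",[[.5815,-.0615,.203],[.5821,-.066,.1866]]));crop(im,240,130,80,60,10,"pics/s2.png");np.savez("s2.npz",im=im,d=d)
im,d=imaging.get_image("top");crop(im,240,120,80,60,10,"pics/t2.png")
st()
E
```

```text
[[279.12216632 170.25944466]
 [279.84482197 173.65519672]]
t 3.47 tcp [ 0.5821 -0.066   0.1865] yawy -102.81 z [ 0.003 -0.001 -1.   ] F [ 0.05 -0.22  0.6 ] M [ 0.05  0.06 -0.  ] w 0.067 q [ 0.36  0.41 -0.38  1.77  0.18  0.99 -1.89]
```

View pics/s2.png

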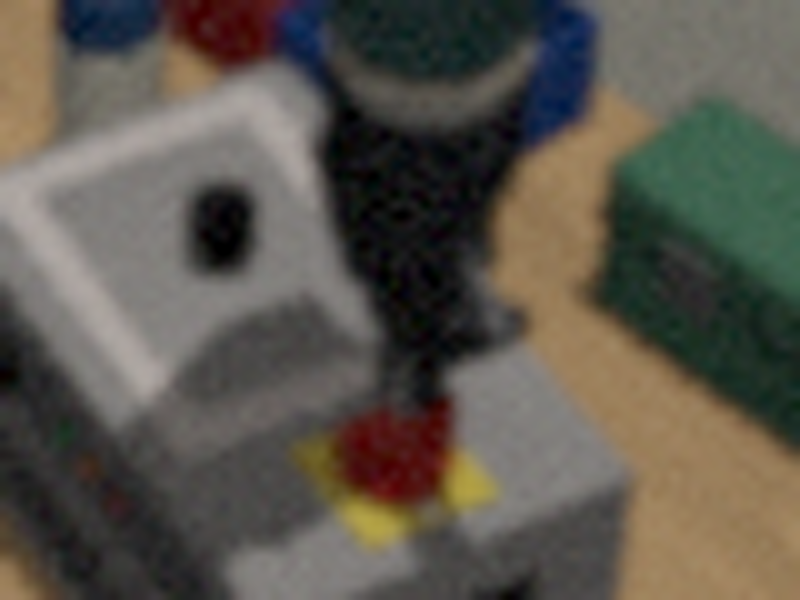

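View pics/t2.png

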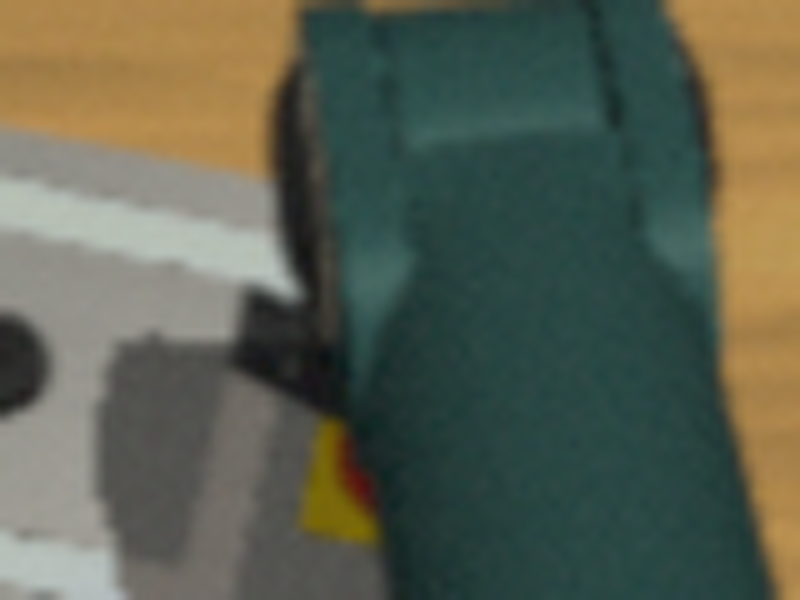

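```bash
python3 - <<'E'
from h import *
D=np.load("s2.npz");im=D["im"].astype(int);d=D["d"];P=cloud("side",d)
for v in range(146,184,2):
    print(v,[ (u,)+tuple((P[v,u]*1000).round().astype(int))+(("R" if im[v,u,2]>im[v,u,1]+40 else "k" if im[v,u].sum()<150 else "."),) for u in range(276,286,3)])
E
```

```text
146 [(276, np.int64(545), np.int64(-73), np.int64(366), 'k'), (279, np.int64(545), np.int64(-88), np.int64(375), 'k'), (282, np.int64(554), np.int64(-94), np.int64(374), 'k'), (285, np.int64(564), np.int64(-99), np.int64(372), 'k')]
148 [(276, np.int64(548), np.int64(-71), np.int64(352), 'k'), (279, np.int64(548), np.int64(-86), np.int64(363), 'k'), (282, np.int64(556), np.int64(-93), np.int64(363), 'k'), (285, np.int64(563), np.int64(-101), np.int64(364), 'k')]
150 [(276, np.int64(544), np.int64(-75), np.int64(347), 'k'), (279, np.int64(549), np.int64(-85), np.int64(352), 'k'), (282, np.int64(555), np.int64(-94), np.int64(353), 'k'), (285, np.int64(565), np.int64(-100), np.int64(351), 'k')]
152 [(276, np.int64(564), np.int64(-56), np.int64(311), 'k'), (279, np.int64(573), np.int64(-63), np.int64(309), 'k'), (282, np.int64(556), np.int64(-94), np.int64(343), 'k'), (285, np.int64(567), np.int64(-99), np.int64(339), 'k')]
154 [(276, np.int64(566), np.int64(-54), np.int64(297), 'k'), (279, np.int64(559), np.int64(-77), np.int64(318), 'k'), (282, np.int64(568), np.int64(-84), np.int64(31
[... 2631 characters left out ...]
]
178 [(276, np.int64(560), np.int64(-67), np.int64(178), 'R'), (279, np.int64(573), np.int64(-72), np.int64(173), 'R'), (282, np.int64(577), np.int64(-84), np.int64(179), 'R'), (285, np.int64(591), np.int64(-87), np.int64(171), '.')]
180 [(276, np.int64(559), np.int64(-69), np.int64(169), '.'), (279, np.int64(566), np.int64(-79), np.int64(171), '.'), (282, np.int64(581), np.int64(-81), np.int64(163), '.'), (285, np.int64(584), np.int64(-94), np.int64(170), '.')]
182 [(276, np.int64(554), np.int64(-75), np.int64(165), '.'), (279, np.int64(562), np.int64(-83), np.int64(167), '.'), (282, np.int64(571), np.int64(-91), np.int64(166), '.'), (285, np.int64(581), np.int64(-98), np.int64(165), '.')]
```

The fingertips end at the top of the bar (lowest finger depth readings about z=0.22, red visible from 0.206 down). They closed above the bar although the TCP reads 0.187. I'll raise the arm and compare the reported TCP with where the tips really are.

Call:
step_arm:
  increments:
    - [[0,0,-3],[0,0,0]]
    - [[0,0,-6],[0,0,0]]
    - [[0,0,-8],[0,0,0]]
    - [[0,0,-9],[0,0,0]]
    - [[0,0,-10],[0,0,0]]
    - [[0,0,-10],[0,0,0]]
    - [[0,0,-10],[0,0,0]]

```text
t: 4.05
tcp_pos: [0.5814, -0.066, 0.2857]
tcp_rot: [3.121, -0.351, 0.004]
contact_force: [-0.5, -0.3, -0.3]
width: 0.069
```

```bash
python3 - <<'E'
from h import *
im,d=imaging.get_image("side");crop(im,240,110,80,60,10,"pics/s3.png");np.savez("s3.npz",im=im,d=d)
st();p=telemetry.state()["tcp_pos"]
print("tip,+19,+73:",proj("side",[p,p+[0,0,.0187],p+[0,0,.073]]))
P=cloud("side",d)
for u in range(278,288):
    for v in range(178,130,-1):
        if P[v,u,2]>.215: print(u,v,(P[v,u]*1000).round(),(P[v-2,u]*1000).round());break
E
```

```text
t 4.10 tcp [ 0.581  -0.066   0.2851] yawy -102.82 z [ 0.001 -0.001 -1.   ] F [ 0.23  0.15 -0.72] M [ 0.03 -0.01  0.05] w 0.069 q [ 0.37  0.32 -0.4   1.66  0.13  1.19 -1.85]
tip,+19,+73: [[280.80180277 156.05359372]
 [281.0317901  152.50274621]
 [281.72266204 141.83615447]]
278 150 [570. -60. 319.] [570. -59. 329.]
279 151 [573. -63. 315.] [576. -59. 320.]
280 152 [570. -71. 317.] [568. -73. 330.]
281 153 [571. -76. 315.] [572. -74. 324.]
282 153 [578. -74. 308.] [571. -79. 328.]
283 152 [573. -84. 325.] [577. -79. 329.]
284 152 [584. -78. 314.] [574. -87. 336.]
285 151 [579. -87. 328.] [577. -89. 341.]
286 147 [ 560. -108.  375.] [ 560. -108.  385.]
287 170 [-279. -874. 1454.] [639. -50. 167.]
```

View pics/s3.png

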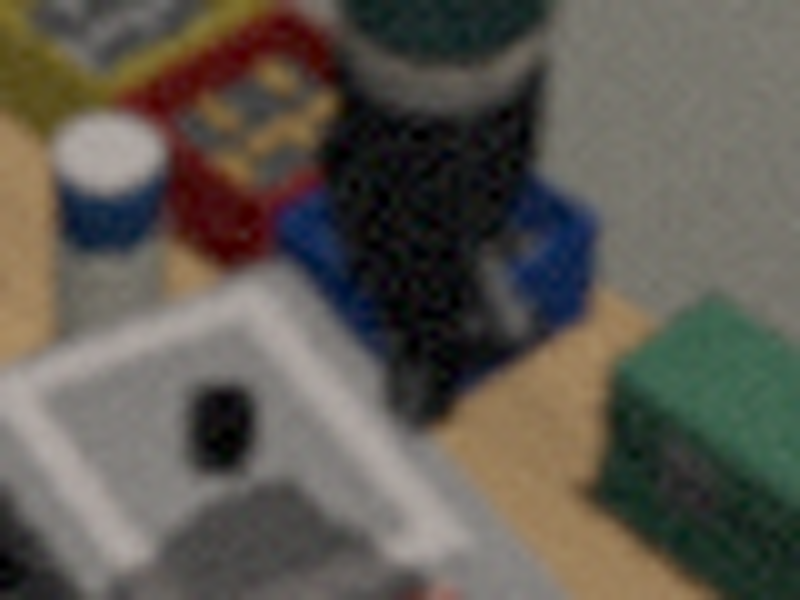

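```bash
python3 - <<'E'
from h import *
D=np.load("side0.npz");im,d=D["im"],D["d"]
P=cloud("side",d)
m=(abs(P[...,0]-.167)<.09)&(abs(P[...,1]+.628)<.09)&(P[...,2]>.1)&(P[...,2]<.36)
z=P[m]; print(len(z), np.percentile(z[:,2],[0,1,3,5,10,50]))
p=np.array([.1668,-.6277,.2046]);y=np.array([np.cos(np.radians(-75.1)),np.sin(np.radians(-75.1)),0])
print(proj("side",[p,p+y*.05,p-y*.05,p+y*.05+[0,0,.013],p-y*.05+[0,0,.013],p+[0,0,.073]]))
crop(im,270,280,100,75,8,"pics/s0g.png")
D=np.load("top0.npz");P=cloud("top",D["d"])
print(proj("top",[p+y*.05+[0,0,.013],p-y*.05+[0,0,.013]])); 
E
```

```text
556 [0.24356983 0.25154237 0.25828145 0.26602705 0.28741104 0.31816764]
[[312.33223802 346.66951977]
 [327.92425674 356.24742137]
 [297.17742561 337.36018628]
 [328.51302753 354.55808513]
 [297.51121064 335.57217368]
 [314.99937163 336.52825728]]
[[483.58590027 288.0988036 ]
 [452.86505317 297.19776011]]
```

View pics/s0g.png

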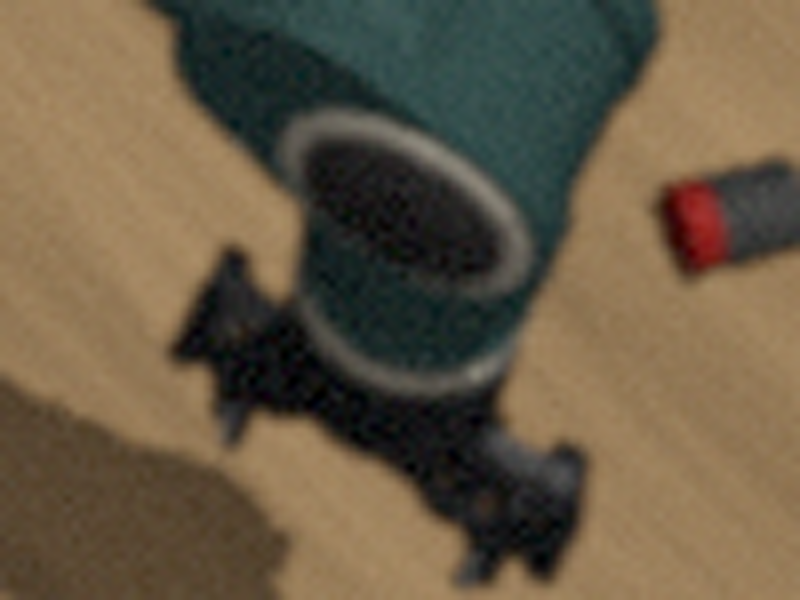

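Depth puts the tips about 20 mm above the reported TCP. I'll settle it by touching the bare dryer deck (z=0.165) gently with the shut fingers.

```bash
python3 - <<'E'
from h import *
st();delta([.634,-.0795,.215],-102.5)
E
```

```text
t 4.10 tcp [ 0.581  -0.066   0.2851] yawy -102.82 z [ 0.001 -0.001 -1.   ] F [ 0.23  0.15 -0.72] M [ 0.03 -0.01  0.05] w 0.069 q [ 0.37  0.32 -0.4   1.66  0.13  1.19 -1.85]
to [0.634, -0.0795, 0.215] -102.5 shift cm [5.46 0.13 7.02] turn [ 0.02 -0.07 -0.32]
```

Call:
step_arm:
  increments:
    - [[2,0.1,0],[0,0,0]]
    - [[4,0.1,0],[0,0,0]]
    - [[5.4,0.1,1],[0,0,0]]
    - [[5.4,0.1,3],[0,0,0]]
    - [[5.4,0.1,5.5],[0,0,0]]
    - [[5.4,0.1,7],[0,0,0]]
    - [[5.4,0.1,7],[0,0,0]]
    - [[5.4,0.1,7],[0,0,0]]
  grip: 0

```text
t: 4.77
tcp_pos: [0.6334, -0.0789, 0.2147]
tcp_rot: [3.122, -0.35, -0.001]
contact_force: [-0.1, -0.1, 0.2]
width: -0.0
```

Call:
step_arm:
  increments:
    - [[0,0,0.5],[0,0,0]]
    - [[0,0,1],[0,0,0]]
    - [[0,0,1.5],[0,0,0]]
    - [[0,0,2],[0,0,0]]
    - [[0,0,2],[0,0,0]]

```text
t: 5.18
tcp_pos: [0.6339, -0.0791, 0.1957]
tcp_rot: [3.121, -0.351, 0.003]
contact_force: [-1.1, 0.6, -0.9]
width: 0.0
```

Call:
step_arm:
  increments:
    - [[0,0,0.2],[0,0,0]]
    - [[0,0,0.4],[0,0,0]]
    - [[0,0,0.6],[0,0,0]]
    - [[0,0,0.6],[0,0,0]]

```text
t: 5.52
tcp_pos: [0.6343, -0.079, 0.1903]
tcp_rot: [3.122, -0.351, 0.005]
contact_force: [-0.0, 0.3, 0.2]
width: 0.005
```

Call:
step_arm:
  increments:
    - [[0,0,0.1],[0,0,0]]
    - [[0,0,0.2],[0,0,0]]
    - [[0,0,0.2],[0,0,0]]

```text
t: 5.77
tcp_pos: [0.6344, -0.079, 0.1885]
tcp_rot: [3.122, -0.351, 0.005]
contact_force: [0.4, 0.6, 0.2]
width: 0.001
```

Call:
step_arm:
  increments:
    - [[0,0,0.4],[0,0,0]]
    - [[0,0,0.8],[0,0,0]]
    - [[0,0,1.2],[0,0,0]]
    - [[0,0,1.6],[0,0,0]]
    - [[0,0,1.8],[0,0,0]]
    - [[0,0,1.9],[0,0,0]]

```text
t: 6.27
tcp_pos: [0.6342, -0.079, 0.1689]
tcp_rot: [3.122, -0.351, 0.004]
contact_force: [0.4, 0.3, -0.3]
width: 0.0
```

Call:
step_arm:
  increments:
    - [[0,0,0.15],[0,0,0]]
    - [[0,0,0.3],[0,0,0]]
    - [[0,0,0.45],[0,0,0]]
    - [[0,0,0.5],[0,0,0]]

```text
t: 6.6
tcp_pos: [0.6345, -0.079, 0.1645]
tcp_rot: [3.122, -0.351, 0.005]
contact_force: [-0.0, -0.2, 0.0]
width: 0.001
```

Reported 0.1645 (deck at 0.165) and still no contact, so the tip really is higher than reported. I'll continue in small steps.

Call:
step_arm:
  increments:
    - [[0,0,0.2],[0,0,0]]
    - [[0,0,0.4],[0,0,0]]
    - [[0,0,0.6],[0,0,0]]
    - [[0,0,0.8],[0,0,0]]
    - [[0,0,0.8],[0,0,0]]

```text
t: 7.02
tcp_pos: [0.6343, -0.079, 0.1561]
tcp_rot: [3.122, -0.351, 0.004]
contact_force: [0.1, 0.6, -0.8]
width: -0.001
```

Call:
step_arm:
  increments:
    - [[0,0,0.2],[0,0,0]]
    - [[0,0,0.4],[0,0,0]]
    - [[0,0,0.6],[0,0,0]]
    - [[0,0,0.6],[0,0,0]]

```text
t: 7.35
tcp_pos: [0.6343, -0.079, 0.1501]
tcp_rot: [3.122, -0.351, 0.004]
contact_force: [0.0, 0.2, 0.4]
width: -0.0
```

Call:
step_arm:
  increments:
    - [[0,0,0.1],[0,0,0]]
    - [[0,0,0.2],[0,0,0]]
    - [[0,0,0.2],[0,0,0]]

```text
t: 7.6
tcp_pos: [0.6345, -0.079, 0.1485]
tcp_rot: [3.122, -0.351, 0.005]
contact_force: [-0.5, 0.5, -0.8]
width: 0.001
```

Call:
step_arm:
  increments:
    - [[0,0,0.1],[0,0,0]]
    - [[0,0,0.2],[0,0,0]]
    - [[0,0,0.2],[0,0,0]]

```text
t: 7.85
tcp_pos: [0.6345, -0.0791, 0.1464]
tcp_rot: [3.121, -0.351, 0.005]
contact_force: [-0.3, -0.5, 0.4]
width: -0.002
```

Call:
step_arm:
  increments:
    - [[0,0,0.1],[0,0,0]]
    - [[0,0,0.2],[0,0,0]]
    - [[0,0,0.2],[0,0,0]]

```text
t: 8.1
tcp_pos: [0.6345, -0.079, 0.1444]
tcp_rot: [3.122, -0.351, 0.005]
contact_force: [0.7, 0.2, -0.3]
width: 0.003
```

```bash
python3 - <<'E'
from h import *
st()
E
```

```text
t 8.10 tcp [ 0.6345 -0.079   0.1444] yawy -102.82 z [ 0.003 -0.001 -1.   ] F [ 0.65  0.23 -0.27] M [-0.    0.   -0.01] w 0.003 q [ 0.33  0.55 -0.36  1.67  0.22  0.97 -1.9 ]
```

```bash
python3 - <<'E'
from h import *
im,d=imaging.get_image("side");crop(im,240,120,80,60,10,"pics/s4.png")
print((proj("side",[[.6345,-.079,.165],[.6345,-.079,.1444]])-[240,120])*10)
im,d=imaging.get_image("top");crop(im,200,110,110,85,7,"pics/t4.png")
print((proj("top",[[.6345,-.079,.165]])-[200,110])*7)
E
```

```text
[[512.14446897 526.98136838]
 [508.89490906 561.61123038]]
[[595.18857315 282.94505777]]
```

View pics/s4.png

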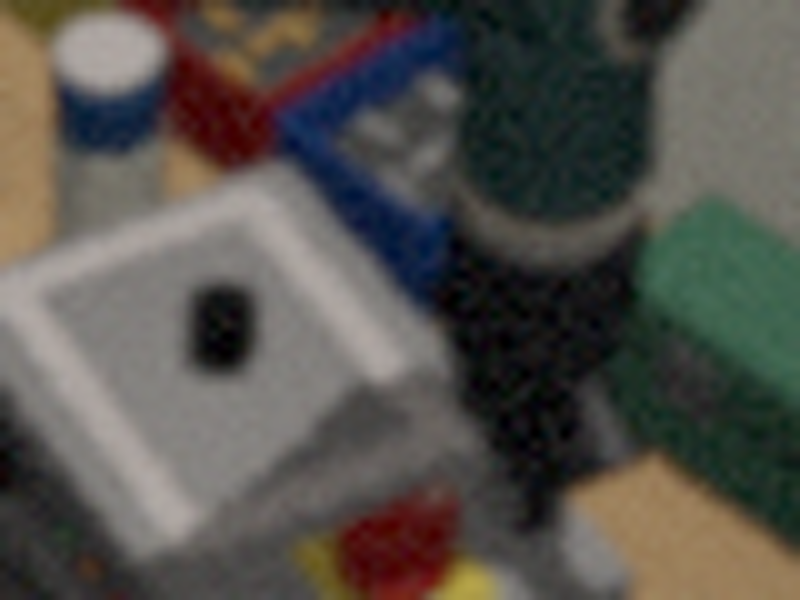

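View pics/t4.png

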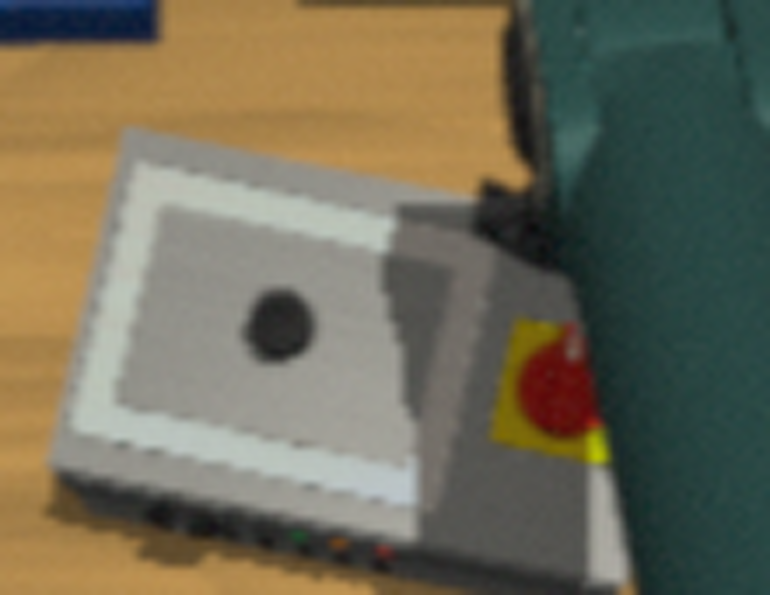

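Call:
step_arm:
  increments:
    - [[0,0,0.1],[0,0,0]]
    - [[0,0,0.2],[0,0,0]]
    - [[0,0,0.2],[0,0,0]]

```text
t: 8.45
tcp_pos: [0.6345, -0.0791, 0.1424]
tcp_rot: [3.122, -0.351, 0.005]
contact_force: [1.1, -0.2, 0.1]
width: 0.003
```

Call:
step_arm:
  increments:
    - [[0,0,0.1],[0,0,0]]
    - [[0,0,0.2],[0,0,0]]
    - [[0,0,0.2],[0,0,0]]

```text
t: 8.7
tcp_pos: [0.6345, -0.0791, 0.1404]
tcp_rot: [3.122, -0.351, 0.005]
contact_force: [-0.5, 0.3, -0.1]
width: 0.002
```

Call:
step_arm:
  increments:
    - [[0,0,0.1],[0,0,0]]
    - [[0,0,0.2],[0,0,0]]
    - [[0,0,0.2],[0,0,0]]

```text
t: 8.95
tcp_pos: [0.6348, -0.079, 0.1394]
tcp_rot: [3.121, -0.351, 0.006]
contact_force: [-1.5, -0.3, 3.7]
width: -0.001
```

Call:
step_arm:
  increments:
    - [[0,0,0.1],[0,0,0]]
    - [[0,0,0.2],[0,0,0]]
    - [[0,0,0.2],[0,0,0]]

```text
t: 9.2
tcp_pos: [0.6348, -0.079, 0.1393]
tcp_rot: [3.121, -0.351, 0.007]
contact_force: [-6.1, 0.5, 16.0]
width: 0.0
```

```bash
python3 - <<'E'
from h import *
st()
im,d=imaging.get_image("side");crop(im,240,120,80,60,10,"pics/s5.png")
P=cloud("side",d)
for v in range(156,180,1):
    print(v,[tuple((P[v,u]*1000).round().astype(int).tolist()) for u in range(288,302,2)])
E
```

```text
t 9.20 tcp [ 0.6348 -0.079   0.1393] yawy -102.82 z [ 0.004 -0.002 -1.   ] F [-6.11  0.47 15.97] M [-0.03  1.47  0.  ] w 0.000 q [ 0.33  0.55 -0.36  1.67  0.23  0.96 -1.9 ]
156 [(617, -70, 264), (623, -75, 263), (604, -102, 297), (611, -105, 294), (612, -115, 301), (623, -115, 294), (634, -115, 286)]
157 [(616, -71, 260), (622, -76, 261), (619, -89, 272), (616, -101, 283), (616, -112, 291), (625, -114, 287), (632, -117, 284)]
158 [(617, -71, 254), (615, -83, 265), (613, -94, 274), (619, -100, 275), (616, -112, 285), (625, -114, 280), (632, -118, 279)]
159 [(621, -68, 244), (614, -84, 260), (615, -93, 267), (619, -100, 270), (614, -114, 283), (624, -116, 278), (628, -122, 280)]
160 [(620, -69, 240), (613, -85, 257), (614, -95, 264), (615, -104, 270), (615, -114, 277), (622, -118, 275), (628, -122, 275)]
161 [(622, -68, 232), (617, -83, 247), (614, -95, 258), (619, -101, 259), (619, -111, 267), (618, -121, 275), (626, -124, 272)]
162 [(617, -73, 234), (614, -85, 245), (617, -93, 249), (617, -103, 256), (621, -110, 260), (618, -122, 271), (624, -126, 269)]
163 [(625, -66, 218), (617, -8
[... 1407 characters left out ...]
59), (646, -95, 162), (648, -104, 168), (657, -107, 164)]
175 [(619, -77, 161), (619, -87, 169), (631, -87, 161), (634, -95, 165), (640, -101, 165), (648, -104, 162), (653, -110, 163)]
176 [(611, -84, 167), (621, -86, 161), (626, -92, 163), (630, -99, 165), (640, -101, 159), (643, -109, 164), (652, -111, 159)]
177 [(604, -91, 171), (616, -91, 163), (-279, -874, 1454), (625, -104, 167), (630, -110, 168), (637, -114, 166), (642, -120, 168)]
178 [(603, -93, 168), (614, -93, 160), (615, -103, 167), (623, -106, 164), (630, -111, 162), (634, -117, 165), (635, -127, 173)]
179 [(601, -94, 164), (608, -99, 164), (612, -106, 166), (623, -107, 159), (620, -120, 171), (631, -121, 164), (641, -122, 158)]
```

View pics/s5.png

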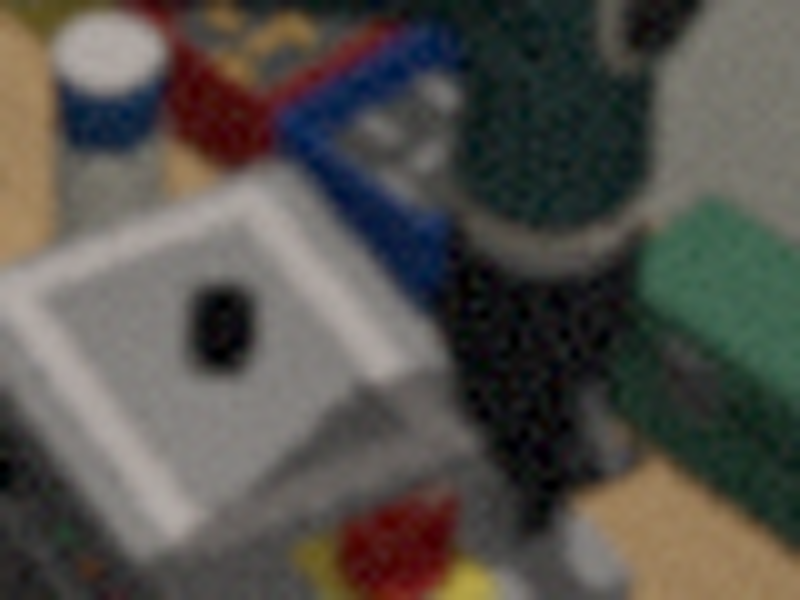

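Contact came at reported z=0.1394 against the deck at 0.165, so the real fingertips are 25.6 mm above the reported TCP. That agrees with the depth reading from the start pose. Next I check the lateral offset.

```bash
python3 - <<'E'
from h import *
c=np.array([.6348,-.079,.165]);a=np.radians(-12.5)
ex=np.array([np.cos(a),np.sin(a),0]);ey=np.array([-np.sin(a),np.cos(a),0])
for dx,dy in((-.011,-.0145),(.011,-.0145),(-.011,.0145)):
    print((proj("side",[c+ex*dx+ey*dy])-[240,120])*10+4.5)
E
python3 - <<'E'
import sys;sys.path.insert(0,'.')
from h import *
im,d=imaging.get_image("side");crop(im,275,150,40,30,20,"pics/s6.png")
E
```

```text
[[513.50507178 564.1273497 ]]
[[559.77998856 544.31177971]]
[[474.79142976 517.99307707]]
```

View pics/s6.png

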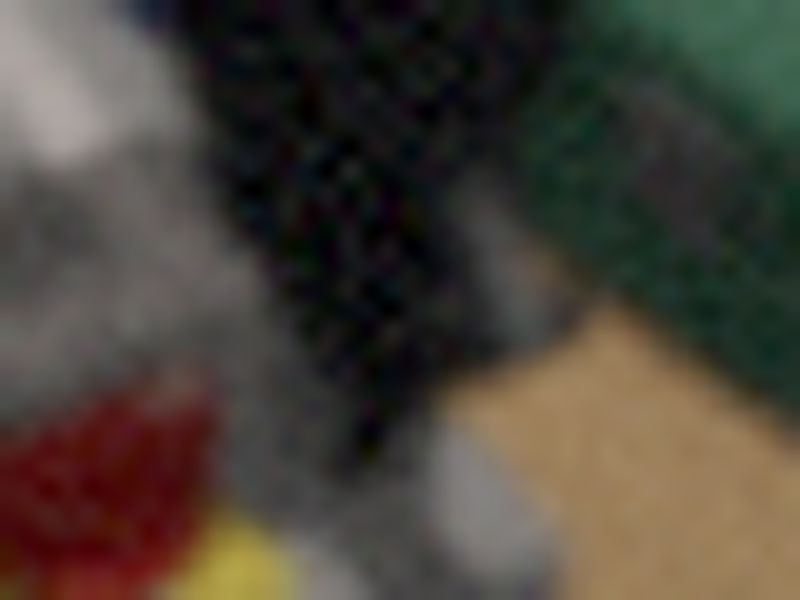

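Laterally the tip matches to within a few mm. Plan: use a z offset of +25.6 mm (reported z = true tip z − 0.0256). Back to the handle, with the true tip at 0.184, so reported 0.158.

Call:
step_arm:
  increments:
    - [[0,0,-3],[0,0,0]]
    - [[0,0,-6],[0,0,0]]
    - [[0,0,-8],[0,0,0]]
    - [[0,0,-8],[0,0,0]]
    - [[0,0,-8],[0,0,0]]
  grip: 4.5

```text
t: 9.72
tcp_pos: [0.6351, -0.079, 0.218]
tcp_rot: [3.121, -0.351, 0.01]
contact_force: [-0.3, -0.5, -0.9]
width: 0.529
```

```bash
python3 - <<'E'
from h import *
st();delta([.5815,-.0615,.22],-102.5);delta([.5815,-.0615,.158],-102.5)
E
```

```text
t 9.72 tcp [ 0.6351 -0.079   0.218 ] yawy -102.82 z [ 0.006 -0.001 -1.   ] F [-0.28 -0.52 -0.88] M [0.05 0.03 0.01] w 0.529 q [ 0.35  0.47 -0.38  1.6   0.19  1.1  -1.87]
to [0.5815, -0.0615, 0.22] -102.5 shift cm [-5.62 -0.52 -0.24] turn [-0.   -0.36 -0.32]
to [0.5815, -0.0615, 0.158] -102.5 shift cm [-5.66 -0.52  5.96] turn [-0.   -0.36 -0.32]
```

Call:
step_arm:
  increments:
    - [[-2,-0.2,0],[0,0,0]]
    - [[-4,-0.4,0],[0,-0.3,-0.3]]
    - [[-5.2,-0.5,0],[0,-0.3,-0.3]]
    - [[-5.6,-0.5,0.5],[0,-0.3,-0.3]]
    - [[-5.6,-0.5,2],[0,-0.3,-0.3]]
    - [[-5.6,-0.5,3.5],[0,-0.3,-0.3]]
    - [[-5.6,-0.5,3.5],[0,-0.3,-0.3]]
    - [[-5.6,-0.5,3.5],[0,-0.3,-0.3]]

```text
t: 10.38
tcp_pos: [0.5803, -0.0619, 0.1799]
tcp_rot: [-3.122, 0.343, 0.007]
contact_force: [-0.4, -0.2, -0.5]
width: 0.525
```

```bash
python3 - <<'E'
from h import *
st();delta([.5815,-.0615,.158],-102.5)
E
```

```text
t 10.38 tcp [ 0.5803 -0.0619  0.1799] yawy -102.53 z [-0.005  0.001 -1.   ] F [-0.41 -0.22 -0.48] M [-0.    0.01 -0.04] w 0.525 q [ 0.35  0.42 -0.39  1.77  0.19  0.99 -1.9 ]
to [0.5815, -0.0615, 0.158] -102.5 shift cm [ 0.12 -0.06  2.19] turn [ 0.01  0.27 -0.03]
```

Call:
step_arm:
  increments:
    - [[0.1,0,0.8],[0,0.2,0]]
    - [[0.1,0,1.6],[0,0.2,0]]
    - [[0.1,0,2.2],[0,0.2,0]]
    - [[0.1,0,2.2],[0,0.2,0]]

```text
t: 10.72
tcp_pos: [0.581, -0.062, 0.1579]
tcp_rot: [3.123, -0.343, -0.001]
contact_force: [-0.2, -0.9, 0.0]
width: 0.527
```

Call:
step_arm:
  increments:
    - [[0,0,0],[0,0,0]]
    - [[0,0,0],[0,0,0]]
    - [[0,0,0],[0,0,0]]
    - [[0,0,0],[0,0,0]]
    - [[0,0,0],[0,0,0]]
  grip: 0.6
  squeeze: 40

```text
t: 11.13
tcp_pos: [0.5822, -0.0621, 0.1599]
tcp_rot: [3.122, -0.343, 0.004]
contact_force: [-0.1, 0.3, 1.1]
width: 0.151
```

Closed at about 13 mm, so the bar is held. Turning anticlockwise seen from above, which is negative about tool z.

Call:
step_arm:
  increments:
    - [[0,0,0],[0,0,-4]]
    - [[0,0,0],[0,0,-10]]
    - [[0,0,0],[0,0,-16]]
    - [[0,0,0],[0,0,-22]]
    - [[0,0,0],[0,0,-28]]
    - [[0,0,0],[0,0,-34]]
    - [[0,0,0],[0,0,-40]]
    - [[0,0,0],[0,0,-46]]
    - [[0,0,0],[0,0,-52]]
    - [[0,0,0],[0,0,-58]]
    - [[0,0,0],[0,0,-64]]
    - [[0,0,0],[0,0,-70]]

```text
t: 12.13
tcp_pos: [0.5819, -0.0613, 0.16]
tcp_rot: [2.75, 1.518, 0.002]
contact_force: [-0.9, 1.2, 2.7]
width: 0.15
```

```bash
python3 - <<'E'
from h import *
st()
E
```

```text
t 12.13 tcp [ 0.5819 -0.0613  0.16  ] yawy -32.21 z [ 0.002  0.    -1.   ] F [-0.93  1.25  2.74] M [0.44 0.45 0.04] w 0.150 q [ 0.54  0.5  -0.65  1.78  0.36  0.98 -0.81]
```

Call:
step_arm:
  increments:
    - [[0,0,0],[0,0,-5]]
    - [[0,0,0],[0,0,-10]]
    - [[0,0,0],[0,0,-15]]
    - [[0,0,0],[0,0,-19.5]]
    - [[0,0,0],[0,0,-19.5]]
    - [[0,0,0],[0,0,-19.5]]

```text
t: 12.63
tcp_pos: [0.5816, -0.0612, 0.16]
tcp_rot: [2.46, 1.953, 0.002]
contact_force: [-1.9, 0.8, 5.4]
width: 0.155
```

```bash
python3 - <<'E'
from h import *
st()
E
```

```text
t 12.63 tcp [ 0.5816 -0.0612  0.16  ] yawy -13.11 z [ 0.001  0.    -1.   ] F [-1.88  0.78  5.37] M [0.49 0.7  0.16] w 0.155 q [ 0.6   0.53 -0.73  1.77  0.41  1.   -0.52]
```

Turned by 89.7°. Open, lift and check.

Call:
step_arm:
  increments:
    - [[0,0,0],[0,0,0]]
    - [[0,0,0],[0,0,0]]
    - [[0,0,-1],[0,0,0]]
    - [[0,0,-4],[0,0,0]]
    - [[0,0,-8],[0,0,0]]
    - [[0,0,-12],[0,0,0]]
    - [[0,3,-12],[0,0,0]]
    - [[-4,6,-12],[0,0,0]]
    - [[-8,6,-12],[0,0,0]]
    - [[-11,6,-12],[0,0,0]]
    - [[-13,6,-12],[0,0,0]]
    - [[-13,6,-12],[0,0,0]]
  grip: 5.5

```text
t: 13.63
tcp_pos: [0.6095, -0.2097, 0.2794]
tcp_rot: [2.466, 1.941, -0.003]
contact_force: [0.2, 0.1, 0.6]
width: 0.641
```

```bash
python3 - <<'E'
from h import *
st()
im,d=imaging.get_image("top");np.savez("t7.npz",im=im,d=d);crop(im,200,120,110,85,7,"pics/t7.png")
im,d=imaging.get_image("side");crop(im,220,120,100,75,8,"pics/s7.png")
E
```

```text
t 13.63 tcp [ 0.6095 -0.2097  0.2794] yawy -13.61 z [ 0.001 -0.004 -1.   ] F [0.22 0.11 0.58] M [-0.03  0.07  0.04] w 0.641 q [ 0.78  0.51 -0.73  1.5   0.35  1.27 -0.23]
```

View pics/t7.png

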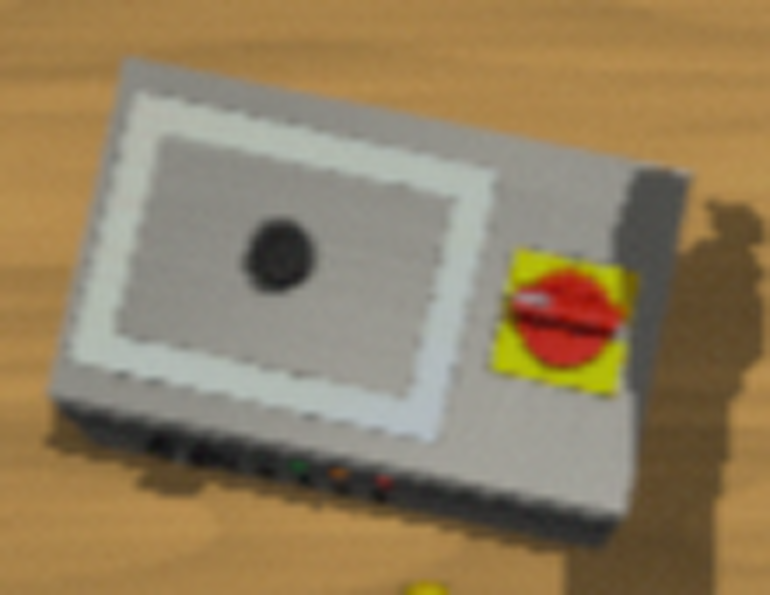

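View pics/s7.png

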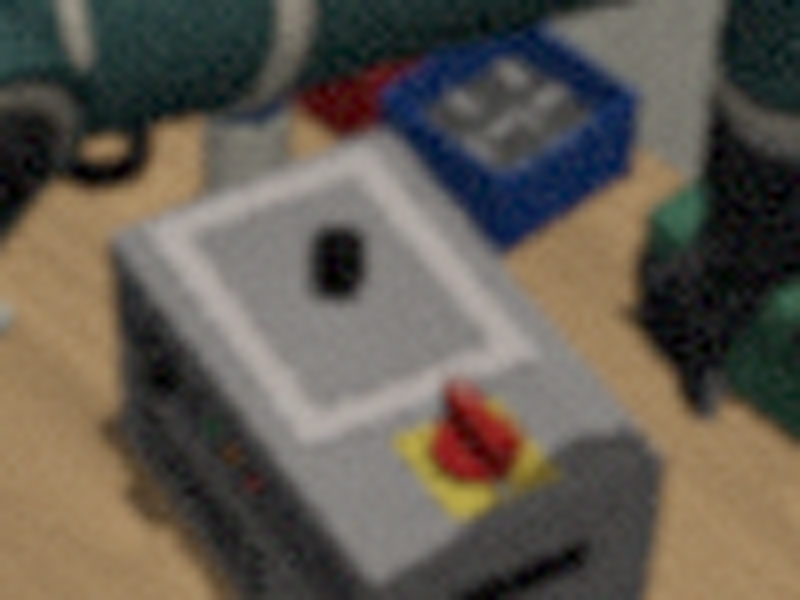

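The handle's bar now lies along the dryer's y, with the white mark at (535,298) in the top crop, so the dryer is off. I'll refine the lid yaw and the mat, then fetch the lid.

```bash
python3 - <<'E'
from h import *
im=np.load("t7.npz")["im"];g=cv2.cvtColor(im,cv2.COLOR_BGR2GRAY);hsv=cv2.cvtColor(im,cv2.COLOR_BGR2HSV)
def rect(mask,z,nm):
    n,l,s,c=cv2.connectedComponentsWithStats(mask.astype(np.uint8)); i=1+np.argmax(s[1:,4])
    cs,_=cv2.findContours((l==i).astype(np.uint8),cv2.RETR_EXTERNAL,cv2.CHAIN_APPROX_NONE)
    p=cs[0][:,0]; W=w("top",p,z)[:,:2].astype(np.float32)
    (cx,cy),(a,b),t=cv2.minAreaRect(W*1000); M=cv2.moments(W.reshape(-1,1,2))
    print(nm,s[i],(cx,cy),(a,b),t)
m=np.zeros_like(g,bool);m[130:186,205:272]=1
print(np.percentile(g[m],[5,25,50,75,95]))
for th in(165,175,185): rect((g>th)&m,.1675,f"lid{th}")
m=np.zeros_like(g,bool);m[160:235,325:412]=1
for th in(50,65,80): rect((g<th)&m,.004,f"mat{th}")
m=np.zeros_like(g,bool);m[172:236,118:196]=1
for th in(40,60): rect((hsv[...,1]<th)&m,.012,f"tray{th}")
st();delta([.611,.072,.27],-13.2);delta([.611,.072,.149],-13.2)
E
```

```text
[ 68. 138. 143. 158. 183.]
lid165 [211 134  60  49 774] (612.190673828125, 70.66049194335938) (178.36114501953125, 134.07595825195312) 76.44134521484375
lid175 [211 134  59  49 634] (611.591064453125, 71.21587371826172) (174.564697265625, 131.4419403076172) 76.54423522949219
lid185 [254 178   1   1   1] (541.8928833007812, 26.299118041992188) (0.0, 0.0) 0.0
mat50 [ 334  160   27   75 1204] (492.5122375488281, -314.316162109375) (280.6819763183594, 80.24130249023438) 3.258655309677124
mat65 [ 334  160   44   75 2285] (492.1722412109375, -344.3407897949219) (284.9015808105469, 143.54296875) 3.4054834842681885
mat80 [ 334  160   68   75 4295] (492.64324951171875, -392.1214599609375) (246.19822692871094, 277.99237060546875) 89.11468505859375
tray40 [ 127  180   62   52 2455] (469.820068359375, 388.33258056640625) (160.8665313720703, 211.03379821777344) 8.919539451599121
tray60 [ 126  180   63   52 2502] (469.8439636230469, 388.54296875) (161.79794311523438, 212.56800842285156) 9.138847351074219
t 13.73 tcp [ 0.6108 -0.203   0.28  ] yawy -13.17 z [ 0.002 -0.    -1.   ] F [-0.7   0.63  0.08] M [ 0.   -0.04 -0.01] w 0.641 q [ 0.78  0.51 -0.73  1.5   0.35  1.27 -0.23]
to [0.611, 0.072, 0.27] -13.2 shift cm [26.78 -6.25  0.99] turn [ 0.12 -0.02  0.03]
to [0.611, 0.072, 0.149] -13.2 shift cm [26.78 -6.28 13.09] turn [ 0.12 -0.02  0.03]
```

Call:
step_arm:
  increments:
    - [[3,-0.7,0],[0,0,0]]
    - [[6,-1.4,0],[0,0,0]]
    - [[9,-2.1,0],[0,0,0]]
    - [[12,-2.8,0],[0,0,0]]
    - [[15,-3.5,0],[0,0,0]]
    - [[18,-4.2,0],[0,0,0]]
    - [[21,-4.9,0],[0,0,0]]
    - [[24,-5.6,0],[0,0,0]]
    - [[26,-6.1,0.5],[0,0,0]]
    - [[26.7,-6.2,2],[0,0,0]]
    - [[26.7,-6.2,5],[0,0,0]]
    - [[26.7,-6.2,5],[0,0,0]]

```text
t: 14.73
tcp_pos: [0.6074, 0.0742, 0.2254]
tcp_rot: [-2.452, -1.959, 0.008]
contact_force: [-1.5, -0.6, -1.2]
width: 0.644
```

```bash
python3 - <<'E'
from h import *
im,d=imaging.get_image("side");crop(im,220,100,100,75,8,"pics/s8.png")
st();delta([.6115,.0715,.149],-13.2)
E
```

```text
t 14.78 tcp [0.6086 0.0735 0.2276] yawy -12.84 z [-0.003 -0.001 -1.   ] F [-0.29 -0.96 -0.64] M [-0.01 -0.06 -0.01] w 0.644 q [ 0.39  0.51 -0.77  1.63  0.38  1.16 -0.71]
to [0.6115, 0.0715, 0.149] -13.2 shift cm [-0.12  0.35  7.86] turn [-0.17  0.08  0.36]
```

View pics/s8.png

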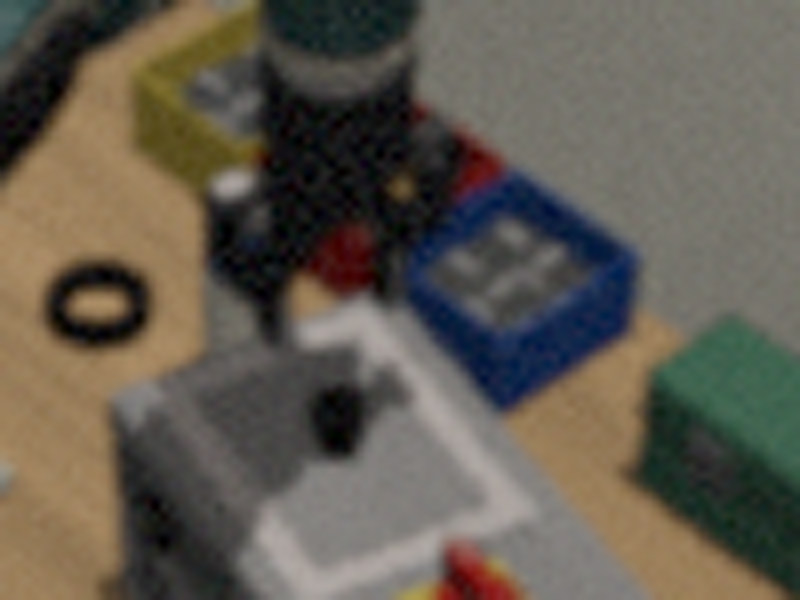

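The side crop shows the open jaws straddling the knob, with the handle at off. Descending.

Call:
step_arm:
  increments:
    - [[-0.1,0.3,2],[0,0,0.3]]
    - [[-0.1,0.3,4],[0,0,0.3]]
    - [[-0.1,0.3,5.5],[0,0,0.3]]
    - [[-0.1,0.3,6.8],[0,0,0.3]]
    - [[-0.1,0.3,7.6],[0,0,0.3]]
    - [[-0.1,0.3,7.8],[0,0,0.3]]
    - [[-0.1,0.3,7.8],[0,0,0.3]]

```text
t: 15.37
tcp_pos: [0.6138, 0.0705, 0.1518]
tcp_rot: [2.463, 1.948, 0.002]
contact_force: [-0.9, -0.6, -0.2]
width: 0.648
```

```bash
python3 - <<'E'
from h import *
st();delta([.6115,.0715,.149],-13.2)
E
```

```text
t 15.37 tcp [0.6138 0.0705 0.1518] yawy -13.32 z [ 0.002 -0.    -1.   ] F [-0.88 -0.64 -0.24] M [ 0.02 -0.01  0.04] w 0.648 q [ 0.36  0.59 -0.73  1.7   0.45  1.02 -0.76]
to [0.6115, 0.0715, 0.149] -13.2 shift cm [ 0.04 -0.25  0.28] turn [ 0.11 -0.01 -0.12]
```

Call:
step_arm:
  increments:
    - [[0,0,0],[0,0,0]]
    - [[0,0,0],[0,0,0]]
    - [[0,0,0],[0,0,0]]
    - [[0,0,0],[0,0,0]]
    - [[0,0,0],[0,0,0]]
  grip: 2.4
  squeeze: 45

```text
t: 15.78
tcp_pos: [0.6137, 0.0708, 0.1529]
tcp_rot: [2.462, 1.948, 0.003]
contact_force: [-3.1, 0.8, 5.2]
width: 0.346
```

```bash
python3 - <<'E'
from h import *
st()
E
```

```text
t 15.78 tcp [0.6137 0.0708 0.1529] yawy -13.31 z [ 0.003 -0.    -1.   ] F [-3.12  0.77  5.23] M [ 0.07  0.75 -0.04] w 0.346 q [ 0.36  0.59 -0.73  1.7   0.45  1.02 -0.76]
```

Call:
step_arm:
  increments:
    - [[0,0,-0.5],[0,0,0]]
    - [[0,0,-1],[0,0,0]]
    - [[0,0,-2],[0,0,0]]
    - [[0,0,-3],[0,0,0]]
    - [[0,0,-4],[0,0,0]]
    - [[0,0,-5],[0,0,0]]
    - [[0,0,-6],[0,0,0]]
    - [[0,0,-7],[0,0,0]]
    - [[0,0,-8],[0,0,0]]
    - [[0,0,-9],[0,0,0]]
    - [[0,0,-10],[0,0,0]]
    - [[0,0,-10],[0,0,0]]

```text
t: 16.78
tcp_pos: [0.6146, 0.0709, 0.2541]
tcp_rot: [2.461, 1.947, 0.007]
contact_force: [0.1, -0.3, -1.3]
width: 0.337
```

```bash
python3 - <<'E'
from h import *
st()
im,d=imaging.get_image("side");crop(im,200,90,120,90,6,"pics/s9.png")
im,d=imaging.get_image("top");crop(im,190,110,110,85,7,"pics/t9.png")
E
```

```text
t 16.78 tcp [0.6146 0.0709 0.2541] yawy -13.32 z [ 0.005  0.    -1.   ] F [ 0.09 -0.29 -1.33] M [ 0.06 -0.04  0.02] w 0.337 q [ 0.39  0.49 -0.78  1.6   0.37  1.2  -0.7 ]
```

View pics/s9.png

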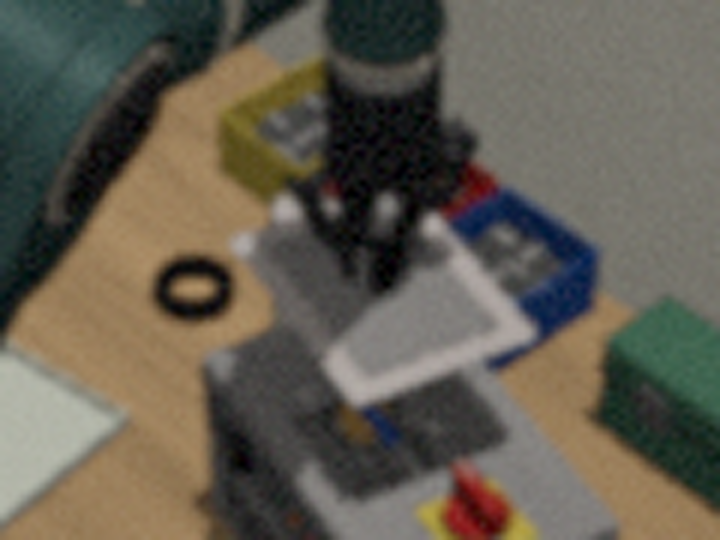

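View pics/t9.png

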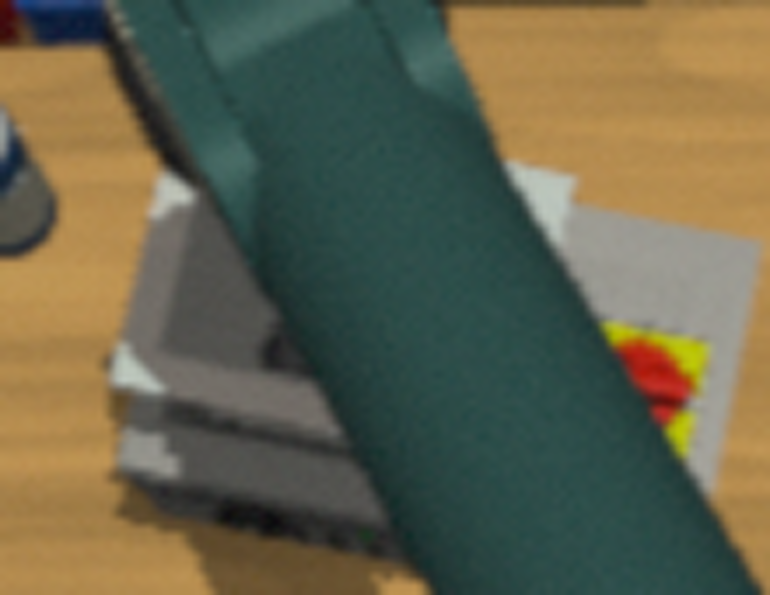

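The lid is held and level above the tank, and the blue grip is visible below it. Carrying it over to the mat.

```bash
python3 - <<'E'
from h import *
delta([.4938,-.3915,.254],3.5);delta([.4938,-.3915,.06],3.5)
E
```

```text
to [0.4938, -0.3915, 0.254] 3.5 shift cm [-47.71  -1.    -0.23] turn [  0.13   0.02 -16.82]
to [0.4938, -0.3915, 0.06] 3.5 shift cm [-47.71  -1.05  19.17] turn [  0.13   0.02 -16.82]
```

Call:
step_arm:
  increments:
    - [[-1,0,0],[0,0,0]]
    - [[-3,0,0],[0,0,0]]
    - [[-6,0,0],[0,0,0]]
    - [[-9,0,0],[0,0,-1]]
    - [[-12,0,0],[0,0,-3]]
    - [[-15,-0.2,0],[0,0,-5]]
    - [[-18,-0.3,0],[0,0,-7]]
    - [[-21,-0.4,0],[0,0,-9]]
    - [[-24,-0.5,0],[0,0,-11]]
    - [[-26.5,-0.6,0],[0,0,-13]]
    - [[-28.5,-0.7,0],[0,0,-15]]
    - [[-30,-0.8,0],[0,0,-16.8]]

```text
t: 17.88
tcp_pos: [0.5345, -0.2232, 0.2504]
tcp_rot: [2.155, 2.286, -0.002]
contact_force: [0.8, 0.6, -1.6]
width: 0.346
```

```bash
python3 - <<'E'
from h import *
st();delta([.4938,-.3915,.24],3.5);delta([.4938,-.3915,.04],3.5)
E
```

```text
t 17.88 tcp [ 0.5345 -0.2232  0.2504] yawy 3.37 z [-0.001 -0.001 -1.   ] F [ 0.79  0.61 -1.58] M [-0.02 -0.02 -0.02] w 0.346 q [ 0.96  0.43 -0.81  1.69  0.34  1.16  0.11]
to [0.4938, -0.3915, 0.24] 3.5 shift cm [-16.56  -5.06   1.05] turn [-0.04  0.04 -0.13]
to [0.4938, -0.3915, 0.04] 3.5 shift cm [-16.55  -5.04  21.05] turn [-0.04  0.04 -0.13]
```

Call:
step_arm:
  increments:
    - [[-3,-0.9,0],[0,0,0]]
    - [[-6,-1.8,0],[0,0,0]]
    - [[-9,-2.7,0.5],[0,0,0]]
    - [[-12,-3.6,2],[0,0,0]]
    - [[-14.5,-4.4,4],[0,0,0]]
    - [[-16,-4.9,7],[0,0,0]]
    - [[-16.5,-5,10],[0,0,0]]
    - [[-16.5,-5,13],[0,0,0]]
    - [[-16.5,-5,15.5],[0,0,0]]
    - [[-16.5,-5,17],[0,0,0]]
    - [[-16.5,-5,18],[0,0,0]]
    - [[-16.5,-5,18],[0,0,0]]

```text
t: 18.88
tcp_pos: [0.4955, -0.387, 0.0693]
tcp_rot: [-2.151, -2.286, -0.001]
contact_force: [-0.5, 0.3, -1.8]
width: 0.344
```

Call:
step_arm:
  increments:
    - [[0,0,0],[0,0,0]]
    - [[0,0,0],[0,0,0]]

```text
t: 19.05
tcp_pos: [0.4981, -0.388, 0.0731]
tcp_rot: [2.15, 2.285, 0.002]
contact_force: [-0.2, -1.4, -3.3]
width: 0.344
```

```bash
python3 - <<'E'
from h import *
st();delta([.4938,-.3915,.0],3.5)
im,d=imaging.get_image("side");crop(im,270,200,120,90,6,"pics/s10.png")
im,d=imaging.get_image("top");crop(im,310,150,110,85,7,"pics/t10.png")
E
```

```text
t 19.05 tcp [ 0.4981 -0.388   0.0731] yawy 3.49 z [ 0.004 -0.002 -1.   ] F [-0.23 -1.39 -3.28] M [-0.02  0.   -0.02] w 0.344 q [ 1.07  0.7  -0.65  1.72  0.52  0.9   0.26]
to [0.4938, -0.3915, 0.0] 3.5 shift cm [-0.3  -0.48  7.31] turn [ 0.22  0.13 -0.01]
```

View pics/s10.png

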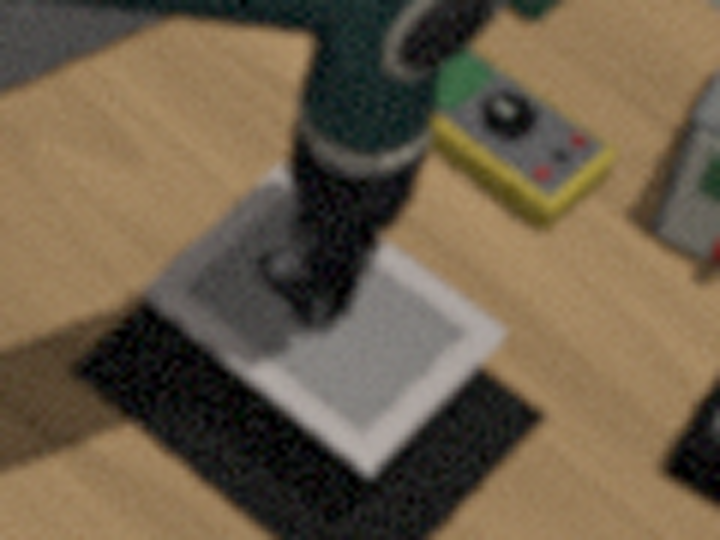

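View pics/t10.png

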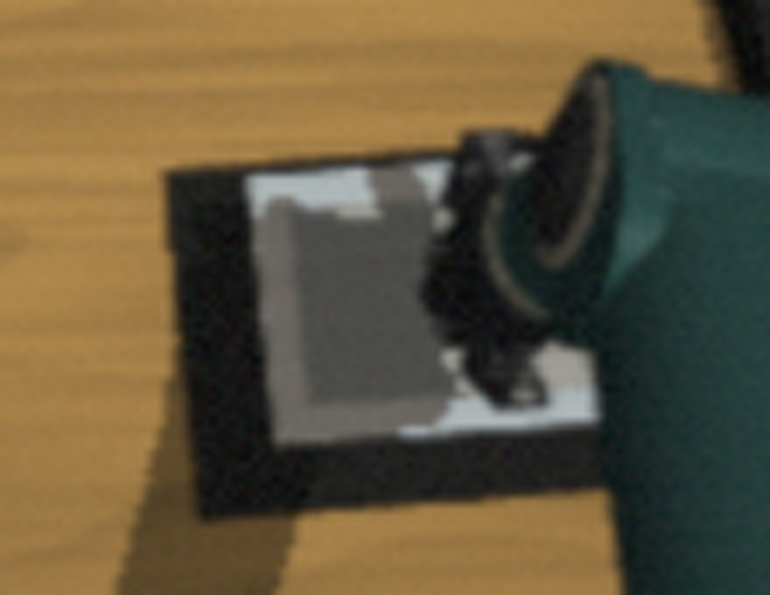

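The side crop shows the lid level and parallel above the mat. In the top crop its left corners are at (247,176) and (273,443). I'll use them to check the lid's centre.

```bash
python3 - <<'E'
from h import *
px=(np.array([(247,176),(273,443)])+.5)/7-.5+[310,150]
A=w("top",px,.0875)[:,:2]; print(A, np.linalg.norm(A[0]-A[1]))
v=A[0]-A[1]; yaw=np.arctan2(v[1],v[0]); print(np.degrees(yaw))
c=A.mean(0)+.09*np.array([np.sin(yaw),-np.cos(yaw)]); print("lid centre",c)
E
```

```text
[[ 0.5620902  -0.29353651]
 [ 0.42688225 -0.3006997 ]] 0.1353975639548294
3.0326411265430866
lid centre [ 0.49924766 -0.38699207]
```

Call:
step_arm:
  increments:
    - [[-0.2,-0.3,1],[0,0,0]]
    - [[-0.4,-0.6,2.5],[0,0,0]]
    - [[-0.4,-0.6,4],[0.2,0.1,0]]
    - [[-0.4,-0.6,5],[0.2,0.1,0]]
    - [[-0.4,-0.6,5.6],[0.2,0.1,0]]
    - [[-0.4,-0.6,6],[0.2,0.1,0]]
    - [[-0.4,-0.6,6],[0.2,0.1,0]]

```text
t: 19.73
tcp_pos: [0.491, -0.3911, 0.0101]
tcp_rot: [-2.15, -2.285, 0.0]
contact_force: [0.3, 0.5, -1.1]
width: 0.339
```

Call:
step_arm:
  increments:
    - [[0,0,0.2],[0,0,0]]
    - [[0,0,0.4],[0,0,0]]
    - [[0,0,0.6],[0,0,0]]
    - [[0,0,0.6],[0,0,0]]

```text
t: 20.07
tcp_pos: [0.4913, -0.3919, 0.0054]
tcp_rot: [-2.152, -2.286, 0.001]
contact_force: [-0.3, 0.2, -1.7]
width: 0.34
```

```bash
python3 - <<'E'
from h import *
st()
E
```

```text
t 20.07 tcp [ 0.4913 -0.3919  0.0054] yawy 3.48 z [-0.002  0.001 -1.   ] F [-0.29  0.21 -1.73] M [ 0.01 -0.02 -0.  ] w 0.340 q [ 1.05  0.78 -0.6   1.74  0.58  0.8   0.23]
```

Call:
step_arm:
  increments:
    - [[0,0.15,0.1],[0,0,0]]
    - [[0,0.15,0.2],[0,0,0]]
    - [[0,0.15,0.3],[0,0,0]]
    - [[0,0.15,0.4],[0,0,0]]
    - [[0,0.15,0.4],[0,0,0]]

```text
t: 20.48
tcp_pos: [0.4926, -0.3917, 0.0012]
tcp_rot: [-2.151, -2.286, 0.001]
contact_force: [0.3, -0.6, -3.1]
width: 0.343
```

Call:
step_arm:
  increments:
    - [[0,0,0.1],[0,0,0]]
    - [[0,0,0.2],[0,0,0]]
    - [[0,0,0.2],[0,0,0]]

```text
t: 20.73
tcp_pos: [0.4928, -0.3919, -0.0001]
tcp_rot: [-2.152, -2.286, 0.001]
contact_force: [-2.1, 0.7, 2.8]
width: 0.344
```

The lid touched down at z≈0, where predicted. Release and rise.

Call:
step_arm:
  increments:
    - [[0,0,0],[0,0,0]]
    - [[0,0,0],[0,0,0]]
    - [[0,0,0],[0,0,0]]
    - [[0,0,-1],[0,0,0]]
    - [[0,0,-3],[0,0,0]]
    - [[0,0,-6],[0,0,0]]
    - [[0,0,-10],[0,0,0]]
    - [[0,0,-14],[0,0,0]]
    - [[0,0,-18],[0,0,0]]
    - [[0,0,-22],[0,0,0]]
    - [[0,0,-25],[0,0,0]]
    - [[0,0,-26],[0,0,0]]
  grip: 5.5

```text
t: 21.73
tcp_pos: [0.4957, -0.3927, 0.2662]
tcp_rot: [2.148, 2.283, 0.0]
contact_force: [0.4, -0.4, -0.5]
width: 0.65
```

```bash
python3 - <<'E'
from h import *
st();delta([.606,.073,.26],-12.5)
E
```

```text
t 21.73 tcp [ 0.4957 -0.3927  0.2662] yawy 3.50 z [ 0.005 -0.005 -1.   ] F [ 0.39 -0.44 -0.46] M [0.04 0.01 0.  ] w 0.650 q [ 1.16  0.5  -0.77  1.55  0.36  1.23  0.39]
to [0.606, 0.073, 0.26] -12.5 shift cm [45.81 13.85  0.46] turn [ 0.33  0.25 16.  ]
```

Call:
step_arm:
  increments:
    - [[3,0.9,0],[0,0,1]]
    - [[6,1.8,0],[0,0,3]]
    - [[9,2.7,0],[0,0,5]]
    - [[12,3.6,0],[0,0,8]]
    - [[15,4.5,0],[0,0,11]]
    - [[18,5.4,0],[0,0,14]]
    - [[20,6,0],[0,0,16]]
    - [[20,6,0],[0.3,0.2,16]]

```text
t: 22.4
tcp_pos: [0.5418, -0.182, 0.2604]
tcp_rot: [-2.436, -1.97, 0.001]
contact_force: [0.3, 0.8, 0.4]
width: 0.643
```

```bash
python3 - <<'E'
from h import *
st()
im,d=imaging.get_image("top");np.savez("t11.npz",im=im,d=d);crop(im,320,150,100,75,8,"pics/t11.png");crop(im,200,120,110,85,7,"pics/t11b.png")
print(proj("top",[.611,.072,.148]))
E
```

```text
t 22.40 tcp [ 0.5418 -0.182   0.2604] yawy -12.07 z [-0.006  0.007 -1.   ] F [0.3  0.75 0.43] M [ 0.01 -0.01 -0.01] w 0.643 q [ 0.87  0.4  -0.78  1.69  0.3   1.18 -0.2 ]
[[240.39613151 159.05137862]]
```

View pics/t11.png

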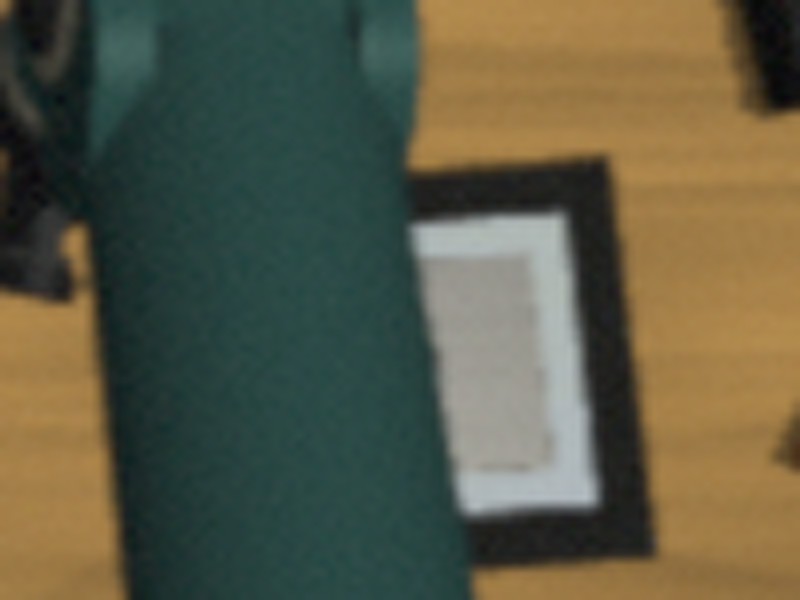

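View pics/t11b.png

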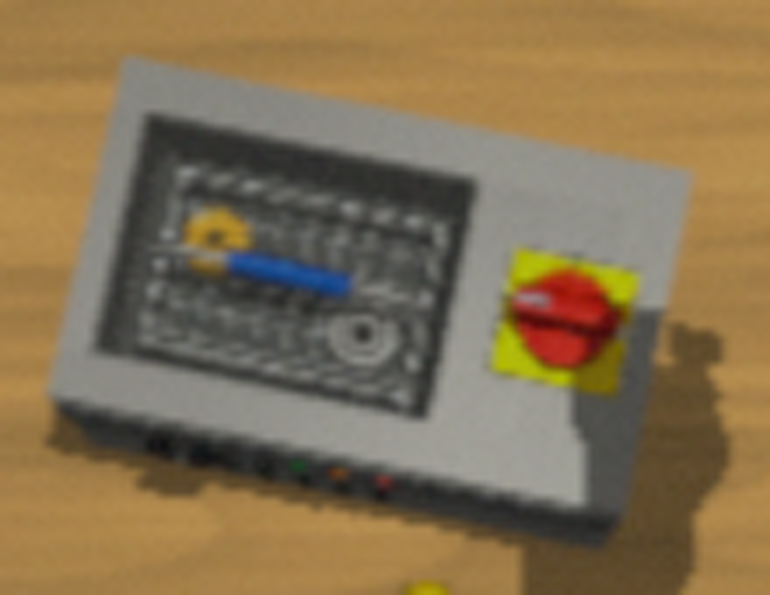

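The top crops show the lid lying on the mat with its right corners at (567,212) and (600,505). In the open tank are the blue grip from (230,262) to (350,284), the brass pinion at (217,237) and the bearing at (362,337).

```bash
python3 - <<'E'
from h import *
o=lambda p,s,org:(np.array(p)+.5)/s-.5+np.array(org)
A=w("top",o([(567,212),(600,505)],8,(320,150)),.0145)[:,:2]
v=A[0]-A[1];yaw=np.arctan2(v[1],v[0]);c=A.mean(0)-.09*np.array([np.sin(yaw),-np.cos(yaw)])
print("lid",c,np.degrees(yaw),np.linalg.norm(v))
B=w("top",o([(608,157),(655,555)],8,(320,150)),.004)[:,:2];v=B[0]-B[1];yaw=np.arctan2(v[1],v[0]);print("mat",B.mean(0)-.12*np.array([np.sin(yaw),-np.cos(yaw)]),np.degrees(yaw))
G=w("top",o([(230,260),(351,286)],7,(200,120)),.151)[:,:2];v=G[0]-G[1]
print("grip",G.mean(0),np.degrees(np.arctan2(-v[0],v[1])),np.linalg.norm(v))
E=w("top",o([(180,168),(448,228),(410,405),(140,342)],7,(200,120)),.126)[:,:2];print("basket walls",E.mean(0),np.linalg.norm(E-np.roll(E,-1,0),axis=1))
e=E[0]-E[1]+E[3]-E[2];print(np.degrees(np.arctan2(-e[0],e[1])))
im=np.load("t11.npz")["im"].astype(int);m=(im[...,0]>im[...,2]+60)&(im[...,0]>110);m[:, :225]=0;m[:,260:]=0;m[:145]=0;m[175:]=0
vv,uu=np.nonzero(m);print(len(vv),uu.mean(),vv.mean());q=w("top",np.c_[uu,vv],.152)[:,:2];print(q.mean(0),cv2.minAreaRect((q*1000).astype(np.float32)))
delta([.609,.070,.26],-13)
E
```

```text
lid [ 0.49375187 -0.39327603] 3.0282180015776086 0.13711042216136024
mat [ 0.49418745 -0.38943056] 3.2228955473725196
grip [0.61196697 0.06955191] -13.227798668377558 0.05998469560368404
basket walls [0.61125413 0.06901249] [0.13624411 0.09058894 0.13638835 0.08960152]
-13.980838322393026
47 241.29787234042553 158.4255319148936
[0.61223573 0.06871631] ((612.4030151367188, 69.63299560546875), (56.81459426879883, 9.1777982711792), 74.84038543701172)
to [0.609, 0.07, 0.26] -13 shift cm [26.4  1.2  0.1] turn [-0.45 -0.22  0.81]
```

Call:
step_arm:
  increments:
    - [[3,0.2,0],[0,0,0]]
    - [[6,0.3,0],[0,0,0]]
    - [[9,0.5,0],[0,0,0]]
    - [[12,0.7,0],[-0.4,-0.2,1]]
    - [[15,0.9,0],[-0.4,-0.2,1.5]]
    - [[18,1,0],[-0.4,-0.2,1.5]]
    - [[21,1.2,0],[-0.4,-0.2,1.5]]
    - [[23.5,1.4,0],[-0.4,-0.2,1.5]]
    - [[25.5,1.5,0.5],[-0.4,-0.2,1.5]]
    - [[26.3,1.5,2],[-0.4,-0.2,1.5]]
    - [[26.3,1.5,4],[-0.4,-0.2,1.5]]
    - [[26.3,1.5,4],[-0.4,-0.2,1.5]]
  grip: 4.2

```text
t: 23.45
tcp_pos: [0.6099, 0.0629, 0.2155]
tcp_rot: [-2.473, -1.931, 0.012]
contact_force: [-0.5, -0.8, -0.7]
width: 0.494
```

```bash
python3 - <<'E'
from h import *
im,d=imaging.get_image("top");np.savez("t12.npz",im=im,d=d);crop(im,320,150,100,75,8,"pics/t12.png")
st();delta([.612,.0695,.1055],-13.6)
E
```

```text
t 23.50 tcp [0.6107 0.0625 0.2173] yawy -14.09 z [-0.007 -0.002 -1.   ] F [-0.56 -0.17  0.15] M [-0.02  0.01  0.04] w 0.491 q [ 0.4   0.53 -0.77  1.64  0.4   1.14 -0.72]
to [0.612, 0.0695, 0.1055] -13.6 shift cm [ 0.74  0.02 11.18] turn [-0.34  0.18 -0.49]
```

View pics/t12.png

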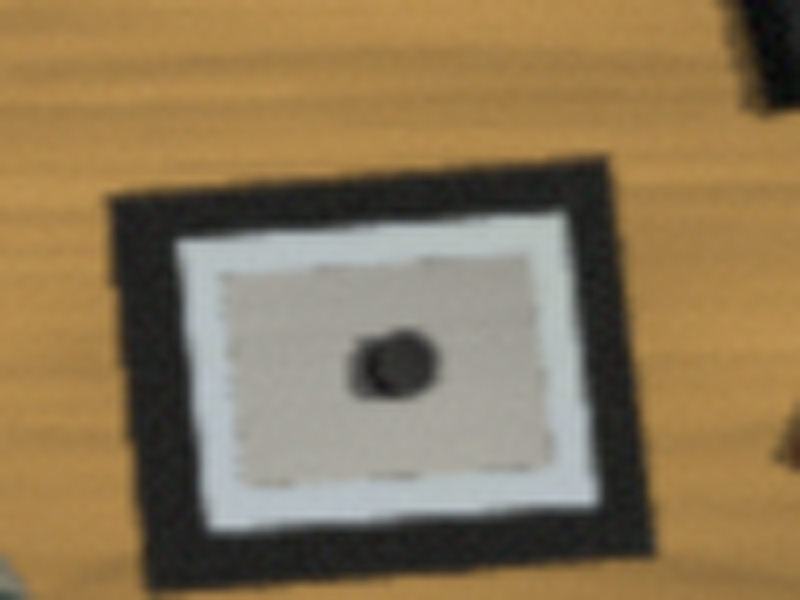

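```bash
python3 - <<'E'
from h import *
def f(name,pts,org,s,z,dims):
    P=w("top",(np.array(pts,float)+.5)/s-.5+np.array(org),z)[:,:2]
    e=P[0]-P[1]+P[3]-P[2]; print(name,P.mean(0).round(4),np.degrees(np.arctan2(-e[0],e[1])).round(2),np.linalg.norm(P-np.roll(P,-1,0),axis=1).round(4))
f("mat",[(109,197),(609,157),(655,555),(148,590)],(320,150),8,.004,0)
f("lid",[(177,238),(567,211),(600,505),(209,532)],(320,150),8,.0145,0)
E
```

```text
mat [ 0.4939 -0.3916] 3.39 [0.2367 0.1877 0.2358 0.1848]
lid [ 0.4939 -0.3924] 3.08 [0.1826 0.1376 0.1809 0.1374]
```

The lid is centred on the mat to within 1 mm and 0.3°. Now down to the basket grip.

Call:
step_arm:
  increments:
    - [[0.4,0,1],[0,0,0]]
    - [[0.7,0,3],[-0.3,0.2,-0.5]]
    - [[0.7,0,5],[-0.3,0.2,-0.5]]
    - [[0.7,0,6],[-0.3,0.2,-0.5]]
    - [[0.7,0,6],[-0.3,0.2,-0.5]]
    - [[0.7,0,6],[-0.3,0.2,-0.5]]

```text
t: 24.0
tcp_pos: [0.6143, 0.0711, 0.1605]
tcp_rot: [2.467, 1.942, 0.008]
contact_force: [-0.3, 1.2, 0.9]
width: 0.491
```

```bash
python3 - <<'E'
from h import *
im,d=imaging.get_image("side");crop(im,230,130,60,45,12,"pics/s13.png")
st();delta([.612,.0695,.1055],-13.6)
E
```

```text
t 24.05 tcp [0.6148 0.0715 0.1613] yawy -13.56 z [ 0.007  0.002 -1.   ] F [ 0.5  -0.81  0.39] M [0.   0.03 0.04] w 0.489 q [ 0.37  0.59 -0.75  1.69  0.45  1.04 -0.76]
to [0.612, 0.0695, 0.1055] -13.6 shift cm [-0.28 -0.26  5.58] turn [ 0.33 -0.22  0.04]
```

View pics/s13.png

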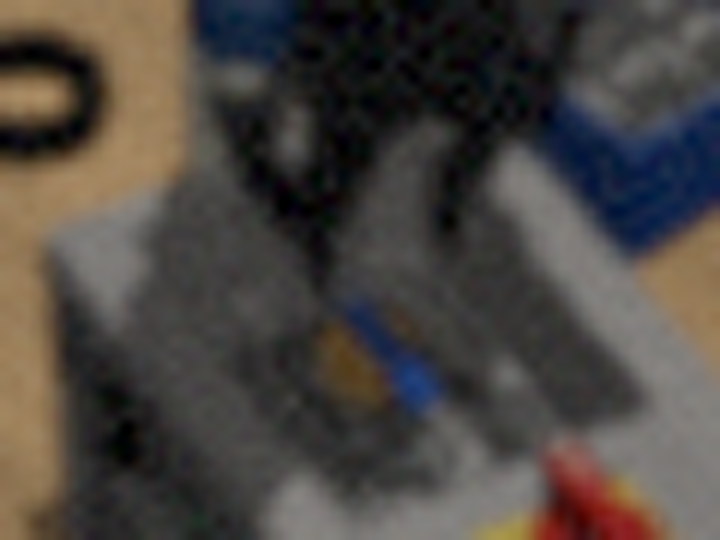

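The jaws straddle the blue grip at (395,360) in the crop, so descend and close.

Call:
step_arm:
  increments:
    - [[-0.2,-0.2,1],[0,0,0]]
    - [[-0.2,-0.2,2.2],[0.3,-0.2,0]]
    - [[-0.2,-0.2,3.4],[0.3,-0.2,0]]
    - [[-0.2,-0.2,4.5],[0.3,-0.2,0]]
    - [[-0.2,-0.2,5.3],[0.3,-0.2,0]]
    - [[-0.2,-0.2,5.6],[0.3,-0.2,0]]
    - [[-0.2,-0.2,5.6],[0.3,-0.2,0]]

```text
t: 24.63
tcp_pos: [0.6112, 0.0704, 0.103]
tcp_rot: [-2.466, -1.944, 0.004]
contact_force: [0.4, 0.6, 0.2]
width: 0.494
```

Call:
step_arm:
  increments:
    - [[0,0,0],[0,0,0]]
    - [[0,0,0],[0,0,0]]
    - [[0,0,0],[0,0,0]]
    - [[0,0,0],[0,0,0]]
    - [[0,0,0],[0,0,0]]
  grip: 0.4
  squeeze: 60

```text
t: 25.05
tcp_pos: [0.6119, 0.0707, 0.1048]
tcp_rot: [-2.467, -1.945, 0.0]
contact_force: [-0.9, 1.0, 1.9]
width: 0.12
```

```bash
python3 - <<'E'
from h import *
im,d=imaging.get_image("side");crop(im,230,130,60,45,12,"pics/s14.png")
st()
E
```

```text
t 25.10 tcp [0.6119 0.0707 0.1048] yawy -13.51 z [-0.  0. -1.] F [-1.22  0.23  2.44] M [0.2  0.3  0.03] w 0.119 q [ 0.34  0.65 -0.71  1.73  0.5   0.95 -0.8 ]
```

View pics/s14.png

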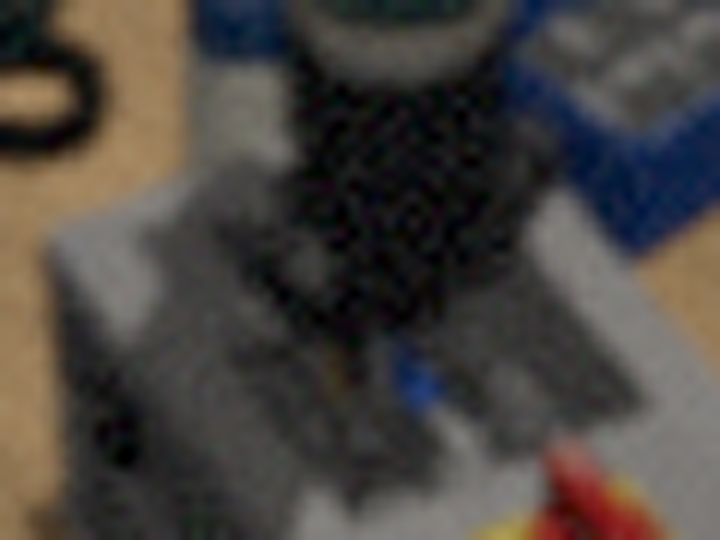

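Held at about 10 mm on the 12 mm bar. Lifting gently.

Call:
step_arm:
  increments:
    - [[0,0,-0.3],[0,0,0]]
    - [[0,0,-0.8],[0,0,0]]
    - [[0,0,-1.5],[0,0,0]]
    - [[0,0,-2.3],[0,0,0]]
    - [[0,0,-3.2],[0,0,0]]
    - [[0,0,-4.2],[0,0,0]]
    - [[0,0,-5.2],[0,0,0]]
    - [[0,0,-6.2],[0,0,0]]
    - [[0,0,-7.2],[0,0,0]]
    - [[0,0,-8.2],[0,0,0]]
    - [[0,0,-9.2],[0,0,0]]
    - [[0,0,-10.2],[0,0,0]]

```text
t: 26.1
tcp_pos: [0.612, 0.0703, 0.2074]
tcp_rot: [-2.467, -1.944, 0.001]
contact_force: [0.2, -0.0, -3.0]
width: 0.12
```

Call:
step_arm:
  increments:
    - [[0,0,-0.9],[0,0,0]]
    - [[0,0,-1.6],[0,0,0]]
    - [[0,0,-2],[0,0,0]]
    - [[0,0,-2],[0,0,0]]

```text
t: 26.43
tcp_pos: [0.6125, 0.0705, 0.2274]
tcp_rot: [2.467, 1.944, 0.001]
contact_force: [0.6, 0.7, -2.3]
width: 0.116
```

```bash
python3 - <<'E'
from h import *
st();delta([.47,.388,.225],9.5)
im,d=imaging.get_image("side");crop(im,220,100,80,60,10,"pics/s15.png")
print(w("top",[(183,128)],.15))
E
```

```text
t 26.43 tcp [0.6125 0.0705 0.2274] yawy -13.52 z [ 0.001  0.    -1.   ] F [ 0.55  0.68 -2.33] M [ 0.03 -0.06 -0.01] w 0.116 q [ 0.4   0.52 -0.78  1.63  0.39  1.16 -0.72]
to [0.47, 0.388, 0.225] 9.5 shift cm [ 27.54 -21.27   0.23] turn [ 4.000e-02 -1.000e-02 -2.302e+01]
[[0.72196013 0.26740335 0.15      ]]
```

View pics/s15.png

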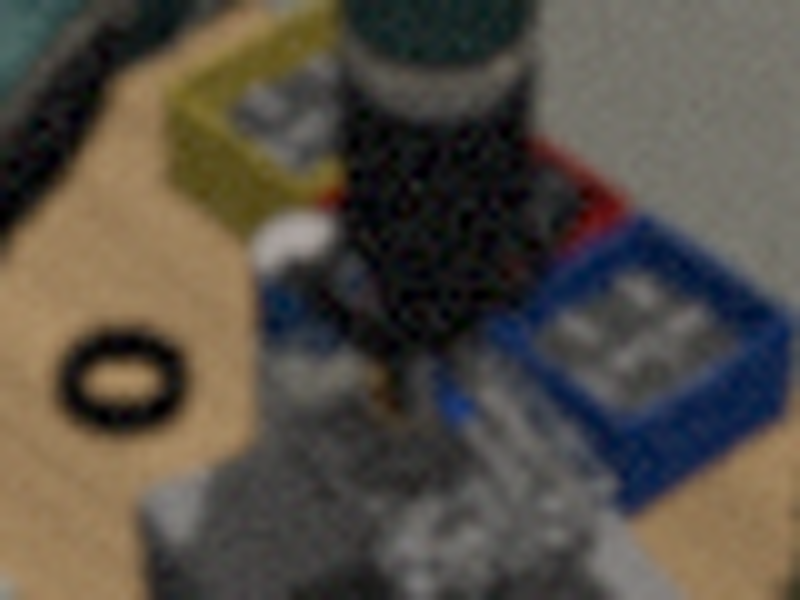

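The basket is clear of the tank and level, with the brass pinion visible at (385,385). Carrying it to the tray.

Call:
step_arm:
  increments:
    - [[0.5,-0.4,0],[0,0,0]]
    - [[1.5,-1.2,0],[0,0,-1]]
    - [[3,-2.3,0],[0,0,-2]]
    - [[5,-3.9,0],[0,0,-4]]
    - [[7.2,-5.6,0],[0,0,-6]]
    - [[9.5,-7.4,0],[0,0,-8]]
    - [[11.8,-9.1,0],[0,0,-10]]
    - [[14,-10.8,0],[0,0,-12]]
    - [[16.2,-12.5,0],[0,0,-14]]
    - [[18.4,-14.2,0],[0,0,-16]]
    - [[20.6,-15.9,0],[0,0,-18]]
    - [[22.6,-17.5,0],[0,0,-20]]

```text
t: 27.48
tcp_pos: [0.4916, 0.3344, 0.2264]
tcp_rot: [-2.084, -2.348, 0.001]
contact_force: [0.5, -0.0, -2.5]
width: 0.119
```

```bash
python3 - <<'E'
from h import *
st();delta([.47,.388,.08],9.2)
E
```

```text
t 27.48 tcp [0.4916 0.3344 0.2264] yawy 6.82 z [-0.002  0.001 -1.   ] F [ 0.52 -0.02 -2.54] M [0.04 0.03 0.02] w 0.119 q [ 0.01  0.53 -0.91  1.68  0.44  1.16 -0.9 ]
to [0.47, 0.388, 0.08] 9.2 shift cm [ 5.57 -1.49 14.65] turn [-0.09 -0.06 -2.38]
```

Call:
step_arm:
  increments:
    - [[1.8,-0.5,0],[0,0,-1]]
    - [[3.2,-0.9,0.5],[0,0,-2]]
    - [[4.4,-1.2,1.5],[0,0,-2.4]]
    - [[5.2,-1.4,3],[0,0,-2.4]]
    - [[5.4,-1.4,5],[0,0,-2.4]]
    - [[5.4,-1.4,7],[0,0,-2.4]]
    - [[5.4,-1.4,9],[0,0,-2.4]]
    - [[5.4,-1.4,11],[0,0,-2.4]]
    - [[5.4,-1.4,12.5],[0,0,-2.4]]
    - [[5.4,-1.4,13.6],[0,0,-2.4]]
    - [[5.4,-1.4,14.4],[0,0,-2.4]]
    - [[5.4,-1.4,14.6],[0,0,-2.4]]

```text
t: 28.48
tcp_pos: [0.4738, 0.3828, 0.079]
tcp_rot: [-2.041, -2.386, 0.004]
contact_force: [1.0, 0.1, -2.9]
width: 0.108
```

Call:
step_arm:
  increments:
    - [[0,0,0],[0,0,0]]
    - [[0,0,0],[0,0,0]]

```text
t: 28.65
tcp_pos: [0.4749, 0.3836, 0.0812]
tcp_rot: [-2.042, -2.386, -0.001]
contact_force: [0.0, 0.3, -3.2]
width: 0.111
```

```bash
python3 - <<'E'
from h import *
st();delta([.47,.388,.022],9.2)
im,d=imaging.get_image("top");crop(im,110,150,100,75,8,"pics/t16.png")
im,d=imaging.get_image("side");crop(im,160,110,80,60,10,"pics/s16.png")
E
```

```text
t 28.65 tcp [0.4749 0.3836 0.0812] yawy 8.88 z [ 0.     0.001 -1.   ] F [ 0.03  0.27 -3.24] M [ 0.02 -0.05 -0.03] w 0.111 q [-0.17  0.71 -0.79  1.76  0.61  0.94 -1.06]
to [0.47, 0.388, 0.022] 9.2 shift cm [ 0.5  -0.42  5.92] turn [ 0.02 -0.05 -0.32]
```

View pics/t16.png

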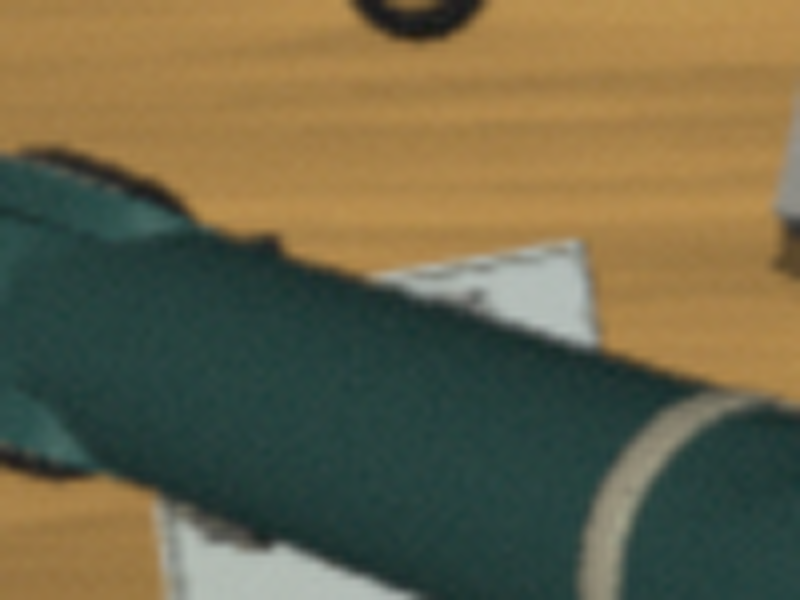

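View pics/s16.png

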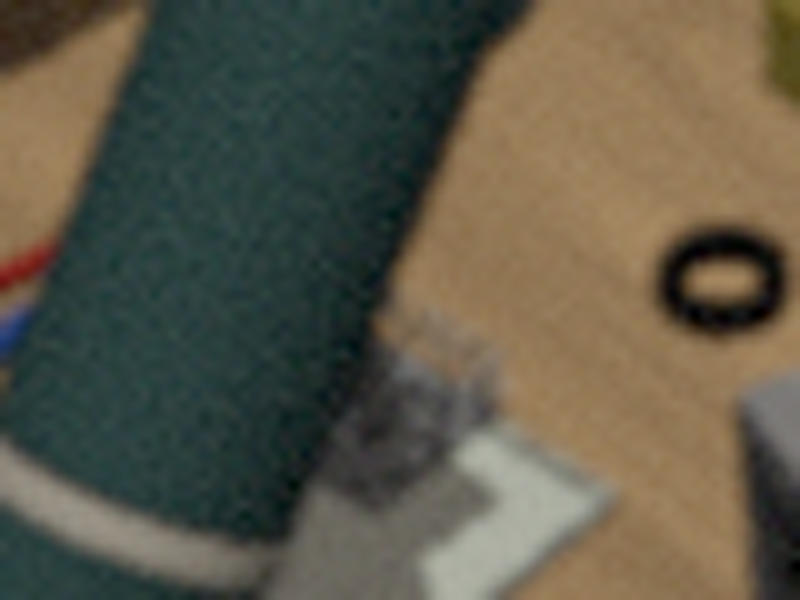

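The arm hides most of both views, but the basket end over the tray at side crop (430,400) looks upright. I'll lower by numbers, feeling for contact (expected at reported z≈0.019).

Call:
step_arm:
  increments:
    - [[0.2,-0.2,0.8],[0,0,0]]
    - [[0.4,-0.4,2],[0,0,-0.3]]
    - [[0.5,-0.4,3.2],[0,0,-0.3]]
    - [[0.5,-0.4,4.2],[0,0,-0.3]]
    - [[0.5,-0.4,5],[0,0,-0.3]]
    - [[0.5,-0.4,5.4],[0,0,-0.3]]
    - [[0.5,-0.4,5.5],[0,0,-0.3]]
    - [[0.5,-0.4,5.5],[0,0,-0.3]]

```text
t: 29.42
tcp_pos: [0.4697, 0.3874, 0.025]
tcp_rot: [-2.036, -2.391, 0.002]
contact_force: [-0.7, -0.5, -2.8]
width: 0.121
```

Call:
step_arm:
  increments:
    - [[0,0,0.1],[0,0,0]]
    - [[0,0,0.2],[0,0,0]]
    - [[0,0,0.3],[0,0,0]]
    - [[0,0,0.4],[0,0,0]]
    - [[0,0,0.4],[0,0,0]]

```text
t: 29.83
tcp_pos: [0.4698, 0.3872, 0.0214]
tcp_rot: [-2.036, -2.392, 0.001]
contact_force: [0.4, -0.6, -2.9]
width: 0.12
```

```bash
python3 - <<'E'
from h import *
st()
E
```

```text
t 29.83 tcp [0.4698 0.3872 0.0214] yawy 9.17 z [-0.001 -0.    -1.   ] F [ 0.38 -0.55 -2.91] M [-0.01 -0.04 -0.01] w 0.120 q [-0.22  0.78 -0.73  1.78  0.68  0.85 -1.12]
```

Call:
step_arm:
  increments:
    - [[0,0,0.1],[0,0,0]]
    - [[0,0,0.2],[0,0,0]]
    - [[0,0,0.2],[0,0,0]]

```text
t: 30.08
tcp_pos: [0.4697, 0.3873, 0.0193]
tcp_rot: [-2.036, -2.392, 0.001]
contact_force: [-0.6, 0.3, -2.3]
width: 0.116
```

Call:
step_arm:
  increments:
    - [[0,0,0.1],[0,0,0]]
    - [[0,0,0.1],[0,0,0]]
    - [[0,0,0.1],[0,0,0]]

```text
t: 30.33
tcp_pos: [0.4694, 0.3873, 0.0188]
tcp_rot: [-2.036, -2.392, 0.002]
contact_force: [-3.3, -3.9, 2.4]
width: 0.118
```

Contact came at 0.0188, as predicted. Release and rise straight up, then clear the view.

Call:
step_arm:
  increments:
    - [[0,0,0],[0,0,0]]
    - [[0,0,0],[0,0,0]]
    - [[0,0,0],[0,0,0]]
    - [[0,0,0],[0,0,0]]
    - [[0,0,-0.5],[0,0,0]]
    - [[0,0,-1.5],[0,0,0]]
    - [[0,0,-3],[0,0,0]]
    - [[0,0,-6],[0,0,0]]
    - [[0,0,-10],[0,0,0]]
    - [[0,0,-14],[0,0,0]]
    - [[0,0,-18],[0,0,0]]
    - [[0,0,-22],[0,0,0]]
  grip: 4.5

```text
t: 31.33
tcp_pos: [0.4694, 0.3876, 0.2422]
tcp_rot: [-2.035, -2.393, -0.002]
contact_force: [0.4, 0.4, 0.0]
width: 0.524
```

```bash
python3 - <<'E'
from h import *
st();delta([.52,-.12,.26],-12)
E
```

```text
t 31.33 tcp [0.4694 0.3876 0.2422] yawy 9.23 z [ 0.     0.001 -1.   ] F [0.44 0.39 0.01] M [ 0.03 -0.08 -0.03] w 0.524 q [-0.09  0.54 -0.92  1.63  0.45  1.2  -0.95]
to [0.52, -0.12, 0.26] -12 shift cm [-50.91  -3.15  -1.83] turn [ 2.000e-02 -6.000e-02  2.123e+01]
```

Call:
step_arm:
  increments:
    - [[-2,0,-1],[0,0,0]]
    - [[-5,-0.3,-2],[0,0,2]]
    - [[-9,-0.5,-2],[0,0,4]]
    - [[-13,-0.8,-2],[0,0,6]]
    - [[-17,-1,-2],[0,0,8]]
    - [[-21,-1.3,-2],[0,0,10]]
    - [[-25,-1.5,-2],[0,0,12]]
    - [[-29,-1.8,-2],[0,0,14]]
    - [[-33,-2,-2],[0,0,16]]
    - [[-37,-2.3,-2],[0,0,18]]
    - [[-40,-2.5,-2],[0,0,20]]
    - [[-40,-2.5,-2],[0,0,20]]

```text
t: 32.33
tcp_pos: [0.5096, -0.0191, 0.2593]
tcp_rot: [2.43, 1.986, -0.004]
contact_force: [-0.2, -0.6, -0.3]
width: 0.53
```

```bash
python3 - <<'E'
from h import *
st()
im,d=imaging.get_image("top");np.savez("t17.npz",im=im,d=d);cv2.imwrite("pics/t17.png",im);crop(im,110,150,100,75,8,"pics/t17b.png")
im,d=imaging.get_image("side");cv2.imwrite("pics/s17.png",im)
E
```

```text
t 32.33 tcp [ 0.5096 -0.0191  0.2593] yawy -11.48 z [ 0.    -0.004 -1.   ] F [-0.2  -0.63 -0.29] M [-0.01 -0.05  0.01] w 0.530 q [ 0.69  0.29 -0.85  1.84  0.24  1.12 -0.45]
```

View pics/t17.png

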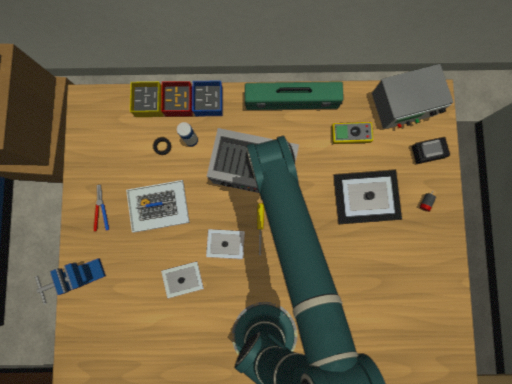

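View pics/t17b.png

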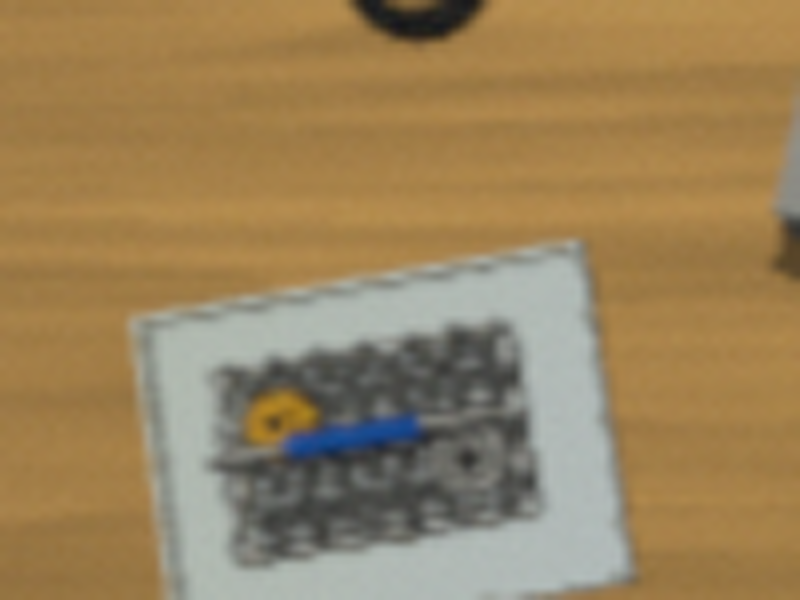

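View pics/s17.png

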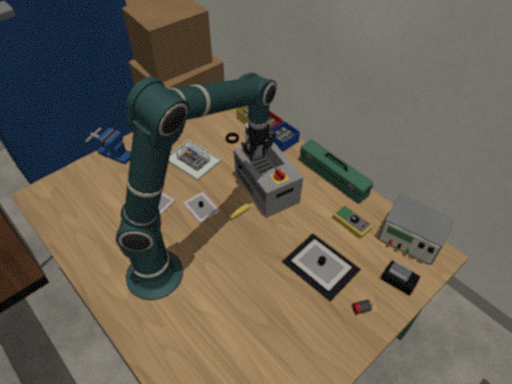

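The basket stands square in the tray with the pinion at crop (280,418) and the bearing at (470,455). The lid is on the mat and the bystanders have not moved. One last look at the handle with the arm moved aside.

Call:
step_arm:
  increments:
    - [[-3,0,-2],[0,0,0]]
    - [[-6,0,-4],[0,0,0]]
    - [[-9,-2,-4],[0,0,0]]
    - [[-12,-4,-4],[0,0,0]]
    - [[-15,-6,-4],[0,0,0]]
    - [[-17,-7,-4],[0,0,0]]
    - [[-17,-7,-4],[0,0,0]]
    - [[-17,-7,-4],[0,0,0]]
    - [[-17,-7,-4],[0,0,0]]

```text
t: 33.18
tcp_pos: [0.4095, -0.1634, 0.2992]
tcp_rot: [2.417, 2.006, 0.0]
contact_force: [1.4, 0.8, 0.6]
width: 0.523
```

```bash
python3 - <<'E'
from h import *
st()
im,d=imaging.get_image("top");crop(im,200,120,110,85,7,"pics/t18.png")
E
```

```text
t 33.18 tcp [ 0.4095 -0.1634  0.2992] yawy -10.63 z [ 0. -0. -1.] F [1.38 0.84 0.63] M [ 0.03 -0.04 -0.05] w 0.523 q [ 1.07  0.07 -0.79  1.93  0.05  1.16  0.08]
```

View pics/t18.png

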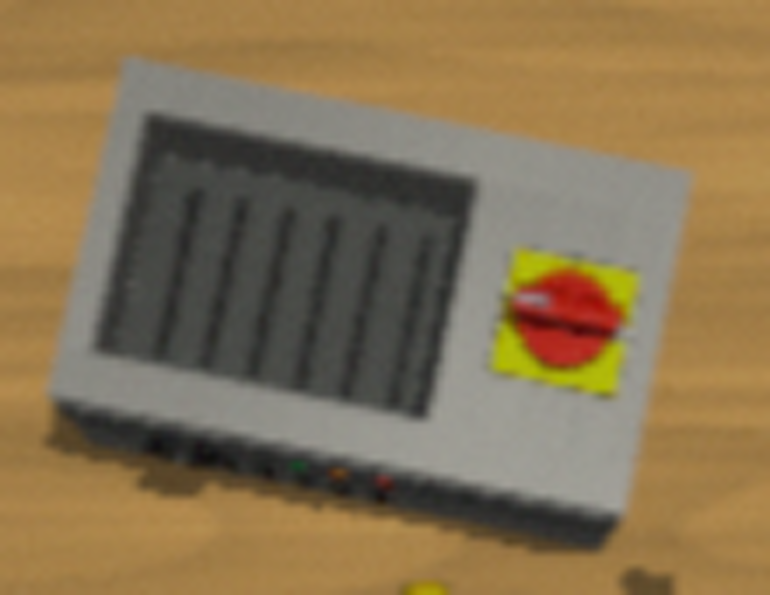

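The handle is at off and the tank is empty, so I'm handing in.

```bash
python3 -c "
from workcell import workorder
print(workorder.close_job())"
```

```text
the job is handed in; nothing more can be done
None
```

The job is done and handed in at about 33 s of robot time. I switched the dryer off, set the lid knob up on the mat, then set the basket upright in the tray.

**Last checks:**
- **Handle:** the bar lies along the dryer's y, at off, and the tank is empty.
- **Lid:** it lies on the mat about 1 mm from the centre and 0.3° off square, by the top camera.
- **Basket:** in the picture it looks square in the tray, with the pinion and the bearing both inside. I did not measure its final position.
- **Other things:** the screwdriver and the rest of the bench showed no visible change in the last pictures.
- **Robot:** the gripper is open and clear of everything.

**What disagreed:**
- **Tool height:** the fingertips sit about 26 mm above the TCP position the robot reports. I confirmed this by touching the dryer's deck lightly, at about 16 N, and allowed for it afterwards. Before I knew this, the first try at the handle closed on air just above the bar and moved nothing.
- **Basket placing:** the arm hid most of both camera views while I lowered the basket. I set it down by the numbers and by feel, and contact came at the height I had predicted.

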